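# Find the bowed slide-warmer plate with a straightedge

## Robot

A 6-joint arm with a two-finger parallel gripper is mounted at the origin on the work surface. World frame = base frame: x ahead of the robot, y to its left, z up, the work surface at z = 0. Lengths are in m, angles in rad, forces in N, time in s.
With the tool pointing down it reaches from about 0.2 to 0.875 m from the base axis. Payload 3.4 kg.
Tool frame: the origin (TCP) lies on the centre line of the jaws, within the pads' length; the fingertips stand 14 mm ahead of it and the grasp point (between the pads) lies 5 mm behind it; z points along the fingers, y is the line along which they close (so a half turn about z gives the same grasp; the last joint's range is limited). The gripper opens to 94 mm and grips with 3 to 60 N. Pads are 16 mm wide; open, the fingers measure 119 mm over their backs; the gripper's body (75 mm by 177 mm) begins 78 mm behind the grasp point.
Start: joints at [-0.121, 0.276, 1.505, -0, 1.361, -0.121], TCP at [0.575, -0, 0.192] pointing down, gripper open.
Joint ranges: [-2.89, 2.89], [-0.75, 2.08], [0.22, 2.7], [-1.18, 4.32], [0.11, 2.71], [-2.7, 2.7]. Speed limits (rad/s): [2.57, 2.57, 3.14, 3.14, 3.14, 3.14].

## Interface

Orientations are given as a 3x3 rotation matrix whose columns are the frame's x, y, z axes.
In Python, from cell import env, imaging gives the robot as it stands.
- The arm moves only by the shell command python3 -m handwheel 'ROWS' [FORCE]. ROWS is JSON, a list that holds one entry, the list of rows, each a list of 5 numbers: the finger opening in cm, from 0 to 9.4, then the shift along the tool's x, y, z in cm, then the turn about the tool's z in degrees. In form: [[[claw, x, y, z, spin], ...]]. A call has 1 to 12 rows; each row is the pose to reach, as a shift and turn from the pose commanded when the call began, along the tool's axes at that moment; what a row does not reach only later rows make up. A row lasts 1/12 s, in which the tool goes at most 41.7 mm and 7.16 degrees, less where a joint would pass 70% of its speed; a pose out of reach is approached as far as the arm can. A call with a gripper value outside its range is refused whole. The fingers move at their own pace and stop on an object; FORCE is the grip in N (left out, the last holds). Time passes only in rows, so rows that repeat a pose let the fingers close. It gives the time, the measured TCP pose, the force, the opening and the grip force at its end, in the units of the state.
- env.observe(): the state, without advancing time (a new reading comes with each control period).
- imaging.snapshot(name): name is "scene" or "side" or "wrist"; returns the picture (384x512x3 uint8, blue, green, red); there is no depth.
- imaging.get_calibration(name): a dict with "camera_matrix" (3x3 intrinsics, pixels), "k1" (the pictures are not rectified: a ray, as slopes to the right and down, at radius r is drawn at 1 + k1 r^2 times it, then the intrinsics apply), "position" and "rotation" of the camera in the world; the wrist camera has in their place "hand_eye" (4x4, takes a point from camera to tool coordinates, whose origin is the TCP and whose axes are the flange's). Camera axes: x right, y down, z forward; pixel columns grow to the right and rows downward; lengths in m; the calibration is good to about 2 mm. A picture is of the moment at which its call begins: read the wrist's pose just before it. get_calibration takes no time and is no camera call.
- env.finish_job(): hands the job in; it is judged then, once.
The state is a dict: "t": time; "q": joint angles; "dq": joint speeds; "joint_efforts": joint torques, N m; "eef_pos": TCP position; "tool_rot": TCP orientation; "wrist_force": force on the tool from outside, world axes, zero at the start; "wrist_torque": the same for the moment, N m; "gripper_width": opening from 0.0 (shut) to 1.0 (fully open); "gripper_force": force on a finger pad.
Only numpy, scipy, OpenCV 4.12 (cv2) and the standard library are available. Lean on these libraries where they do the work, as an engineer would, in place of code of your own. Each camera call takes 0.05 s, during which the arm holds its last target. There are 200 camera calls.

## Task

One of the two slide warmers has a bowed top plate: find it by laying the straightedge lengthwise on the middle of a plate, letting go, and pressing down from above first on its red end and then on its plain end, holding each for a moment; on the bowed plate it rocks to each end in turn, on the flat plate it stays still. Once it has rocked both ways, leave the straightedge lying along the middle of the bowed plate and hang the red-headed pin, shank first, in that same warmer's ring so that its head rests on the ring. Leave the blue slide box, the jar and the bottle where they are.

Things in the scene. Friction and masses are not known exactly. Their poses are not given: they have to be found in the camera images.
- warmer_left: left-hand (+y) slide warmer, fixed: white case 124 (x) by 204 (y) mm, aluminium top plate 110 (x) by 190 (y) mm, its face 60 mm above the bench; behind it (+x side, away from the robot) a steel ring on a bracket 22 mm wide that rises to 85 mm, 62 mm behind the centre. Origin: centre of its underside; y runs along the plate's length.
- warmer_right: right-hand (-y) slide warmer, fixed: white case 124 (x) by 204 (y) mm, aluminium top plate 110 (x) by 190 (y) mm, its face 60 mm above the bench; behind it (+x side, away from the robot) a steel ring on a bracket 22 mm wide that rises to 85 mm, 62 mm behind the centre. Origin: centre of its underside; y runs along the plate's length.
- left_face (a point): centre of the left warmer's plate, at the height of its face where it is flat (axes as the warmer). Either warmer may be the bowed one: there a round area 50 mm across in the middle stands 2.5 mm proud and falls away smoothly all round, too slight to trust the eye
- right_face (a point): the same on the right warmer
- left_ring (a point): centre of the left warmer's ring, at the ring's top, 85 mm above the bench and 105 mm in +x of the warmer's centre; hole 22 mm, outside 34 mm, 10 mm thick
- right_ring (a point): the same on the right warmer
- straightedge: steel bar, 160 (x) by 20 (y) by 36 (z) mm, ~0.3 kg; the last 22 mm at +x are red, the -x end is plain. Origin: centre of its underside, x along it. Starts on the bench, between the warmers or right of them. On the middle of the bowed plate it rests level; under 3 N on an end tips that end down some 0.045 rad (2.5 mm) till it meets the plate; on the flat one it stays level
- pin: upright pin: steel shank 12 mm thick and 70 mm long, below a red square head 28 by 28 mm (sides along x and y) and 40 mm tall; 0.07 kg. Origin: lower end of the shank, z along it towards the head. Starts hanging upright in a grey stand
- pin_neck (a point): on the pin's axis at the underside of its head, 70 mm above the pin's origin
- stand: grey fixed stand, foot 60 by 60 mm, with a ring like those of the warmers: top at 85 mm, hole 22 mm; a 10 mm thick post rises beside the ring on its +x side to the ring's top. Origin: centre of its underside, below the ring
- slide_box: blue slide box 120 (x) by 60 (y) by 30 mm, loose, between the warmers or to the right of them. Origin: centre of its underside
- jar: jar with red lid, 56 mm wide, 65 mm tall, loose. Origin: centre of its underside
- reagent: bottle with blue cap, 52 mm wide, 110 mm tall, loose. Origin: centre of its underside
Mind the look-alikes: they are no part of the job. What is shaped like the straightedge but purple or yellow is not meant. Leave any turquoise or yellow look-alike of the pin alone.

How it is judged:
By the outcome, as a careful person would: the job done as asked, in the order asked, and still so for the second after the job is handed in, with the robot touching nothing.
It also fails if it takes over 72 s, if anything falls off the work surface, if the arm or the gripper's body presses on something with over 40 N, if the wrist force passes 120 N, or if a joint passes its speed limit or range.

## Working session

There is one attempt and no reset: what is moved stays moved. The work goes in short steps, Python scripts to look and compute and a shell command to move; the robot and the scene stay as the last step left them, time stands still between calls to the robot, and variables do not carry over. Pictures are saved under pics/ and viewed, at most 10 in all, crops included, and the job is handed in when it is done.

```bash
mkdir -p pics; python3 - <<'E'
from cell import env, imaging
import cv2,numpy as np
s=env.observe();print(s['t'],s['eef_pos'],s['tool_rot'],s['gripper_width'])
for n in("scene","side","wrist"):
    im=imaging.snapshot(n);cv2.imwrite(f"pics/{n}0.png",im)
    c=imaging.get_calibration(n);print(n,{k:np.round(v,4).tolist() for k,v in c.items()if not isinstance(v,str)})
a=cv2.imread("pics/scene0.png")
cv2.imwrite("pics/scene0b.png",cv2.resize(a,(800,600),interpolation=cv2.INTER_CUBIC))
a=cv2.imread("pics/side0.png")
cv2.imwrite("pics/side0b.png",cv2.resize(a,(800,600),interpolation=cv2.INTER_CUBIC))
E
```

```text
0.0 [5.74385240e-01 7.98041751e-05 1.90709926e-01] [[ 2.27693917e-06  9.99998296e-01 -1.84600729e-03]
 [ 9.99999969e-01 -1.81784151e-06  2.48699284e-04]
 [ 2.48695505e-04 -1.84600780e-03 -9.99998265e-01]] 0.9982028526430239
scene {'camera_matrix': [[385.7108, 0.0, 250.5387], [0.0, 385.7108, 189.3168], [0.0, 0.0, 1.0]], 'k1': -0.0362, 'position': [1.173, 0.3295, 0.826], 'rotation': [[-0.4665, 0.6475, -0.6026], [0.8844, 0.3505, -0.3081], [0.0117, -0.6767, -0.7362]]}
side {'camera_matrix': [[434.2075, 0.0, 263.0749], [0.0, 434.2075, 192.0852], [0.0, 0.0, 1.0]], 'k1': -0.0347, 'position': [0.5006, -0.9094, 1.0948], 'rotation': [[0.9975, -0.0373, 0.0595], [-0.0675, -0.7441, 0.6647], [0.0194, -0.6671, -0.7447]]}
wrist {'camera_matrix': [[334.1682, 0.0, 263.1405], [0.0, 334.1682, 192.0017], [0.0, 0.0, 1.0]], 'k1': -0.0003, 'hand_eye': [[-0.0003, -0.9587, -0.2845, 0.0841], [1.0, -0.0002, -0.0003, -0.001], [0.0002, -0.2845, 0.9587, -0.1934], [0.0, 0.0, 0.0, 1.0]]}
```

View pics/scene0b.png

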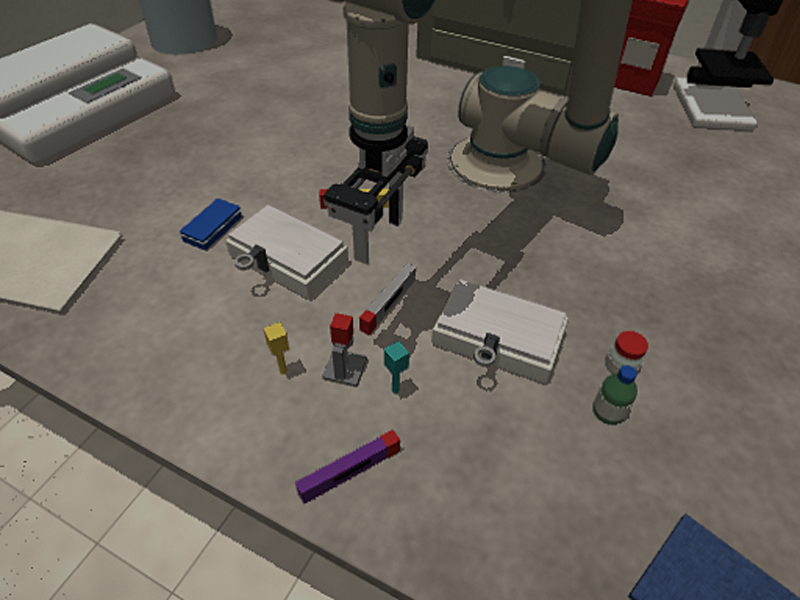

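View pics/side0b.png

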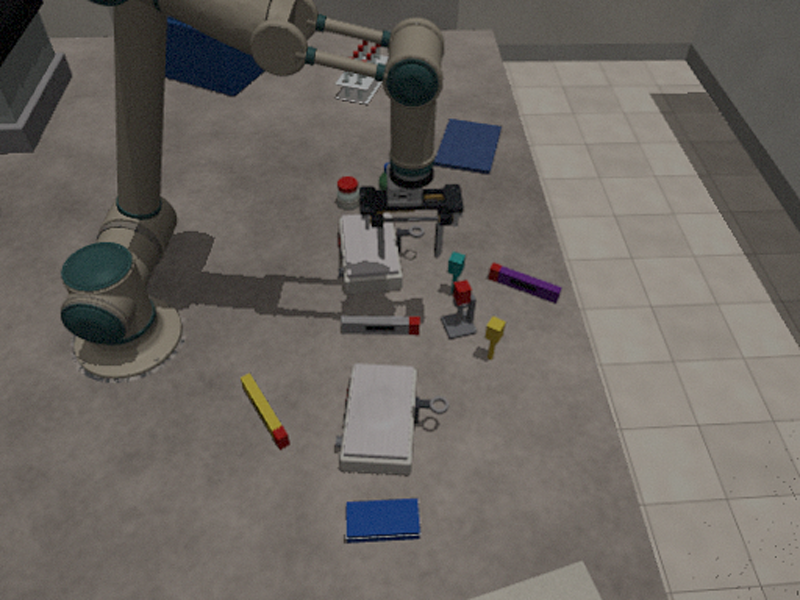

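The scene view shows the straightedge between the warmers, with its red end at (368,321), towards +x. The red pin in its stand is at (342,328), the right warmer at (287,245) and the left warmer at (500,325). The slide box is right of the right warmer at (212,223), and the jar and bottle are at far left-hand y. The side view agrees: bar (380,325), pin (462,293), right warmer (380,415).

```bash
cat > h.py <<'E'
from cell import env, imaging
import cv2,numpy as np
def snap(n):
    s=env.observe(); im=imaging.snapshot(n); c=imaging.get_calibration(n)
    if n=="wrist":
        H=np.array(c['hand_eye']);R=np.array(s['tool_rot']);c['position']=np.array(s['eef_pos'])+R@H[:3,3];c['rotation']=R@H[:3,:3]
    return im,c
def rays(c,px):
    K=np.array(c['camera_matrix']);px=np.atleast_2d(np.float64(px))
    d=cv2.undistortPoints(px.reshape(-1,1,2),K,np.array([c['k1'],0,0,0.]),).reshape(-1,2)
    return np.c_[d,np.ones(len(d))]@np.array(c['rotation']).T
def plane(c,px,z):
    r=rays(c,px);p=np.array(c['position']);return p+r*((z-p[2])/r[:,2])[:,None]
def tri(c1,p1,c2,p2):
    a,b=[np.array(c['position']) for c in(c1,c2)];u,v=rays(c1,p1)[0],rays(c2,p2)[0]
    t=np.linalg.lstsq(np.c_[u,-v],b-a,rcond=None)[0];A,B=a+t[0]*u,b+t[1]*v
    return (A+B)/2,np.linalg.norm(A-B)
def proj(c,P):
    R=np.array(c['rotation']).T;rv=cv2.Rodrigues(R)[0]
    return cv2.projectPoints(np.atleast_2d(np.float64(P)),rv,-R@np.array(c['position']),np.array(c['camera_matrix']),np.array([c['k1'],0,0,0.]))[0].reshape(-1,2)
def masks(im):
    h=cv2.cvtColor(im,cv2.COLOR_BGR2HSV);H,S,V=[h[...,i].astype(int) for i in range(3)]
    return dict(red=((H<8)|(H>172))&(S>150)&(V>60),white=(V>135)&(S<40),blue=(H>100)&(H<130)&(S>150)&(V>50))
def blobs(m,amin=30):
    n,l,st,ce=cv2.connectedComponentsWithStats(m.astype(np.uint8));return [(st[i,4],ce[i],l==i) for i in range(1,n) if st[i,4]>amin]
def rect(m):
    return cv2.minAreaRect(cv2.findContours(m.astype(np.uint8),cv2.RETR_EXTERNAL,cv2.CHAIN_APPROX_NONE)[0][0])
E
python3 - <<'E'
from h import *
np.set_printoptions(precision=4,suppress=True)
C={n:imaging.get_calibration(n) for n in("scene","side")}
_,C["wrist"]=snap("wrist")
for n in C:
    im=cv2.imread(f"pics/{n}0.png")
    for k,m in masks(im).items():
        for a,ce,l in blobs(m,40):
            z={'red':.036,'white':.06,'blue':.03}[k]
            print(n,k,a,ce.round(1),plane(C[n],ce,z)[0])
a=cv2.imread("pics/wrist0.png");cv2.imwrite("pics/wrist0b.png",cv2.resize(a,(800,600)))
E
```

```text
scene red 193 [423.4   3.3] [-1.0682  0.1771  0.036 ]
scene red 44 [415.5  12.4] [-0.9279  0.1635  0.036 ]
scene red 463 [411.   41.6] [-0.5953  0.2089  0.036 ]
scene red 84 [234.1 204.9] [ 0.5977 -0.0133  0.036 ]
scene red 186 [217.6 209.6] [ 0.6327 -0.0439  0.036 ]
scene red 253 [404.3 219.7] [0.4302 0.4043 0.036 ]
scene red 81 [249.5 280.1] [0.7775 0.1287 0.036 ]
scene white 1725 [35.1 36. ] [ 0.1944 -1.2262  0.06  ]
scene white 1306 [45.3 66.4] [ 0.354  -0.9849  0.06  ]
scene white 276 [453.5  69.2] [-0.3938  0.4085  0.06  ]
scene white 50 [118.6 133.1] [ 0.5314 -0.4634  0.06  ]
scene white 1639 [182.6 152.1] [ 0.5097 -0.2372  0.06  ]
scene white 3308 [ 30.  164.5] [ 0.7625 -0.5944  0.06  ]
scene white 124 [196.6 171.6] [ 0.5586 -0.156   0.06  ]
scene white 728 [130.3 189.2] [ 0.7001 -0.2761  0.06  ]
scene white 153 [156.8 177.8] [ 0.6315 -0.2395  0.06  ]
scene white 79 [220.8 177.9] [ 0.5473 -0.0837  0.06  ]
scene white 48 [184.3 186.6] [ 0.6226 -0.1537  0.06  ]
scene white 2240 [326.2 207.3] [0.5087 0.2116 0.06  ]
scene white 272 [ 91.1 207.5] [ 0.7989 -0.3238  0.06  ]
scene wh
[... 1832 characters left out ...]
e 136 [102.5  84.3] [0.4248 0.0917 0.06  ]
wrist white 64 [133.1 109.2] [0.4506 0.0693 0.06  ]
wrist white 156 [121.  117.1] [0.4384 0.0621 0.06  ]
wrist white 408 [252.2 131.9] [0.5629 0.048  0.06  ]
wrist white 51 [ 46.5 146.6] [0.3623 0.034  0.06  ]
wrist white 150 [ 47.9 184. ] [ 0.3567 -0.0038  0.06  ]
wrist white 134 [  8.9 241.8] [ 0.3036 -0.0673  0.06  ]
wrist white 153 [394.  257.4] [ 0.7139 -0.0854  0.06  ]
wrist white 72 [ 57.8 286. ] [ 0.3462 -0.1206  0.06  ]
wrist white 81 [435.8 310.7] [ 0.7686 -0.1521  0.06  ]
wrist white 113 [156.6 318.4] [ 0.4517 -0.1627  0.06  ]
wrist white 2562 [194.  373.1] [ 0.4898 -0.2402  0.06  ]
wrist white 2566 [335.9 373.4] [ 0.6611 -0.2404  0.06  ]
```

View pics/wrist0.png

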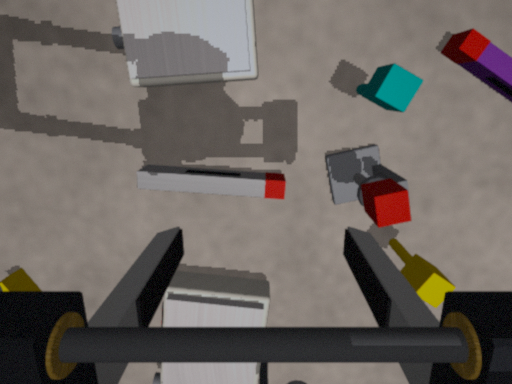

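Wrist view: the bar's top face runs from (138,180) to the red end (275,187), and the red pin head is at (386,203). The turquoise pin is at (390,87) and the yellow one at (430,278). The left warmer is at the top and the right warmer at the bottom.

```bash
python3 - <<'E'
from h import *
np.set_printoptions(precision=4,suppress=True)
C={n:imaging.get_calibration(n) for n in("scene","side")}
_,C["wrist"]=snap("wrist")
I={n:cv2.imread(f"pics/{n}0.png") for n in C}
print("head",tri(C["scene"],[217.6,209.6],C["side"],[295.9,185.9]),tri(C["wrist"],[389.5,203.2],C["side"],[295.9,185.9]))
for n,p in(("scene",[182,152]),("scene",[326,207]),("side",[243,263])):
    g=cv2.cvtColor(I[n],cv2.COLOR_BGR2HSV)
    for thr in(125,140,150):
        m=((g[...,2]>thr)&(g[...,1]<45)).astype(np.uint8)
        m=cv2.morphologyEx(m,cv2.MORPH_CLOSE,np.ones((3,3)));m=cv2.morphologyEx(m,cv2.MORPH_OPEN,np.ones((5,5)))
        _,l=cv2.connectedComponents(m);i=l[p[1],p[0]]
        if i==0: continue
        px=np.argwhere(l==i)[:,::-1]
        P=plane(C[n],px,.06)[:,:2]
        r=cv2.minAreaRect(np.float32(P*1000));print(n,p,thr,len(px),np.round(r[0],1),np.round(r[1],1),round(r[2],1))
# bar: top face edges in wrist view
g=cv2.cvtColor(I["wrist"],cv2.COLOR_BGR2GRAY).astype(int)
for u in(145,165,185,205,225,245,260,270,280):print(u,g[162:204:1,u].tolist())
print(plane(C["wrist"],[[138,180],[285,187],[138,189],[285,198]],.036))
E
```

```text
head (array([ 0.6826, -0.0092,  0.1092]), np.float64(0.00024007860302051749)) (array([ 0.6831, -0.0081,  0.1082]), np.float64(0.0008516660936437996))
scene [182, 152] 125 28207 [ 613.  -213.9] [898.1 575.4] 25.6
scene [182, 152] 140 1819 [ 517. -237.] [212.  127.1] 83.0
scene [182, 152] 150 1725 [ 517.9 -236.7] [199.5 125.2] 82.8
scene [326, 207] 125 2228 [507.  206.1] [132.1 216.6] 3.9
scene [326, 207] 140 2038 [500.1 196.3] [111.1 198.6] 4.3
scene [326, 207] 150 1985 [500.  200.3] [108.6 189.5] 4.0
side [243, 263] 125 2704 [ 524.4 -246.9] [206.7 149.2] 83.3
side [243, 263] 140 2370 [ 510.3 -239.6] [188.3 117.6] 83.2
side [243, 263] 150 1448 [ 511.3 -240.6] [184.7 113.4] 83.1
145 [83, 86, 81, 74, 61, 55, 54, 52, 62, 100, 136, 142, 144, 145, 144, 141, 139, 142, 142, 143, 141, 139, 140, 139, 143, 138, 134, 135, 139, 138, 137, 136, 136, 135, 136, 135, 134, 137, 137, 139, 138, 140]
165 [86, 86, 81, 75, 55, 56, 52, 52, 55, 54, 71, 120, 144, 146, 147, 146, 145, 142, 142, 143, 146, 144, 141, 142, 142, 142, 143, 142, 131, 121, 130, 131, 130, 132, 130, 131, 131, 134, 133, 133, 133, 135]
185 
[... 802 characters left out ...]
3, 136, 135]
260 [141, 142, 140, 143, 142, 142, 141, 123, 94, 86, 73, 57, 55, 51, 54, 53, 60, 99, 138, 152, 152, 152, 151, 151, 148, 149, 149, 150, 149, 149, 148, 147, 146, 145, 141, 135, 137, 138, 136, 136, 139, 138]
270 [121, 137, 140, 140, 140, 140, 137, 123, 96, 87, 67, 35, 20, 22, 27, 21, 20, 34, 58, 71, 64, 71, 65, 70, 72, 64, 71, 69, 70, 67, 69, 69, 68, 67, 68, 74, 114, 134, 136, 135, 136, 135]
280 [113, 132, 134, 134, 136, 134, 134, 124, 102, 89, 79, 62, 33, 19, 27, 24, 19, 22, 45, 64, 69, 66, 72, 68, 70, 70, 72, 67, 72, 69, 69, 69, 70, 69, 61, 68, 87, 120, 135, 135, 132, 132]
[[ 0.4387 -0.0059  0.036 ]
 [ 0.5971 -0.0137  0.036 ]
 [ 0.4376 -0.0159  0.036 ]
 [ 0.5973 -0.0262  0.036 ]]
```

```bash
cat >> h.py <<'E'
def want(x,y,z,close_deg):
    s=env.observe();R=np.array(s['tool_rot']);d=R.T@(np.array([x,y,z])-np.array(s['eef_pos']))*100
    a=np.degrees(np.arctan2(R[1,1],R[0,1]));sp=(a-close_deg+90)%180-90
    print('t',round(s['t'],2),'shift cm',d.round(2),'spin',round(sp,1),'or',round(sp-np.sign(sp)*180,1),'q6',round(s['q'][5],2),'F',np.round(s['wrist_force'],1),'tcp',np.round(s['eef_pos'],4),'w',round(s['gripper_width']*9.4,2))
E
python3 -m handwheel '[[[6,-0.2,-1,2,-7],[6,-0.4,-2,4,-14],[6,-0.6,-3,6,-21],[6,-0.8,-4,7,-28],[6,-1.1,-5.6,8,-35],[6,-1.1,-5.6,8,-42],[6,-1.1,-5.6,8,-49],[6,-1.1,-5.6,8,-56],[6,-1.1,-5.6,8,-63],[6,-1.1,-5.6,8,-70],[6,-1.1,-5.6,8,-77],[6,-1.1,-5.6,8,-84]]]' 30
python3 - <<'E'
from h import *
want(.518,-.011,.021,85.9)
im,c=snap("wrist");cv2.imwrite("pics/w1.png",im)
print(proj(c,[[.518,-.011,.036],[.597,-.0168,.036],[.511,-.24,.06]]).round())
E
```

```text
t: 1.25
eef_pos: [0.519, -0.011, 0.1115]
tool_rot: [[-0.995, 0.099, -0.0], [0.099, 0.995, 0.0], [0.0, 0.0, -1.0]]
wrist_force: [-0.8, 0.2, -0.2]
gripper_width: 0.636
gripper_force: 0.0
t 1.25 shift cm [ 0.09 -0.01  9.05] spin -1.6 or 178.4 q6 -1.63 F [-0.8  0.2 -0.2] tcp [ 0.519  -0.011   0.1115] w 5.98
[[262. 196.]
 [265. 279.]
 [-28. 224.]]
```

View pics/w1.png

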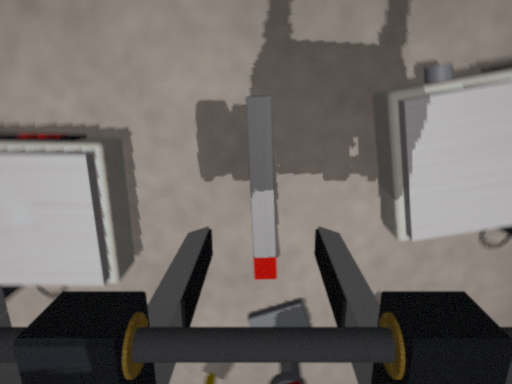

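The bar runs from (258,96) to its red end at (265,278), as predicted. Both warmers are visible at the left and right edges. I'll descend and grip.

```bash
python3 -m handwheel '[[[6,0.1,0,3,-1.6],[6,0.1,0,6,-1.6],[6,0.1,0,8,-1.6],[6,0.1,0,9,-1.6],[6,0.1,0,9,-1.6],[1,0.1,0,9,-1.6],[1,0.1,0,9,-1.6],[1,0.1,0,9,-1.6],[1,0.1,0,9,-1.6],[1,0.1,0,9,-1.6],[1,0.1,0,9,-1.6],[1,0.1,0,9,-1.6]]]' 35
python3 - <<'E'
from h import *
want(.511,-.24,.16,-7)
E
```

```text
t: 2.3
eef_pos: [0.5184, -0.0113, 0.0223]
tool_rot: [[-0.997, 0.076, 0.001], [0.076, 0.997, -0.001], [-0.001, -0.001, -1.0]]
wrist_force: [-0.6, -2.7, 9.8]
gripper_width: 0.182
gripper_force: 6.9
t 2.3 shift cm [ -1.02 -22.87 -13.75] spin -87.4 or 92.6 q6 -1.65 F [-0.6 -2.7  9.8] tcp [ 0.5184 -0.0113  0.0223] w 1.71
```

```bash
python3 -m handwheel '[[[1,0,0,0,0],[1,0,0,-2,0],[1,0,0,-5,0],[1,0,0,-8,0],[1,0,0,-11,0],[1,0,0,-13,0],[1,0,0,-13,0]]]' 35
python3 - <<'E'
from h import *
want(.511,-.24,.16,-7)
im,c=snap("side");cv2.imwrite("pics/s1.png",cv2.resize(im[120:340,140:380],(720,660))[:600])
E
```

```text
t: 2.88
eef_pos: [0.5213, -0.0113, 0.1562]
tool_rot: [[-0.997, 0.077, 0.009], [0.077, 0.997, -0.001], [-0.01, -0.001, -1.0]]
wrist_force: [0.7, 0.1, 0.2]
gripper_width: 0.102
gripper_force: 0.0
t 2.88 shift cm [ -0.73 -22.88  -0.36] spin -87.4 or 92.6 q6 -1.65 F [0.7 0.1 0.2] tcp [ 0.5213 -0.0113  0.1562] w 0.96
```

View pics/s1.png

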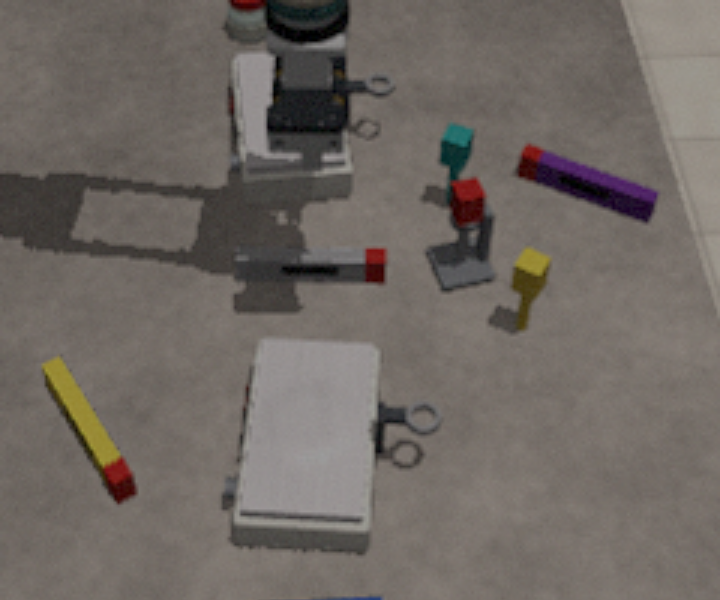

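The bar was not gripped. It still lies between the warmers at (310,265), so I'll look closely from the wrist.

```bash
python3 -m handwheel '[[[6,0,0,-3,0],[6,0,0,-6,0],[6,0,0,-6,0],[6,0,0,-6,0]]]' 
python3 - <<'E'
from h import *
im,c=snap("wrist");cv2.imwrite("pics/w2.png",cv2.resize(im[60:300,130:400],None,fx=2.4,fy=2.4))
print(proj(c,[[.518,-.011,.036],[.597,-.0168,.036],[.439,-.0053,.036]]).round())
for a,ce,l in blobs(masks(im)['red']):print(a,ce,plane(c,ce,.036))
E
```

```text
t: 3.27
eef_pos: [0.5183, -0.0109, 0.2114]
tool_rot: [[-0.997, 0.077, 0.001], [0.077, 0.997, -0.0], [-0.001, -0.0, -1.0]]
wrist_force: [-0.1, 0.5, -1.4]
gripper_width: 0.353
gripper_force: 0.0
[[262. 170.]
 [263. 235.]
 [262.  97.]]
38 [1.65789474 4.60526316] [[ 0.3313801 -0.254461   0.036    ]]
69 [493.27536232  70.98550725] [[0.43118502 0.23658756 0.036     ]]
76 [ 98.21052632 119.        ] [[ 0.4477676 -0.1835488  0.036    ]]
259 [262.5984556  225.42471042] [[ 0.58486208 -0.01596675  0.036     ]]
```

View pics/w2.png

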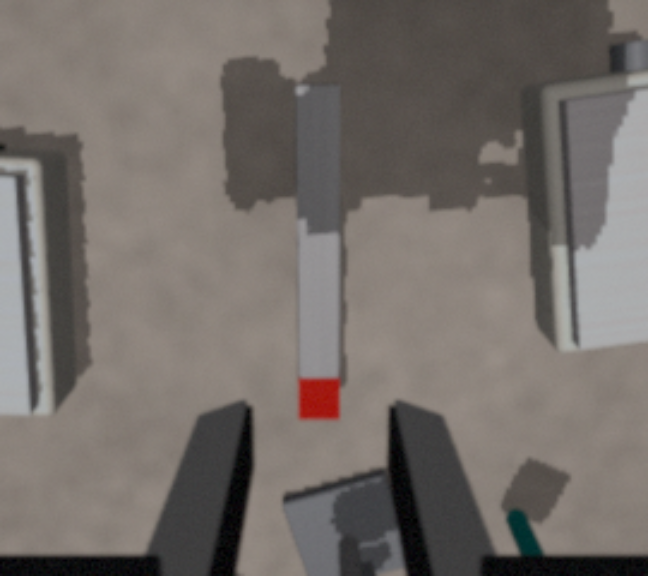

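The bar is in place and now squared up to the gripper, but it slipped because the grip had not built up. I'll regrip deeper, close fully and check before lifting.

```bash
python3 -m handwheel '[[[6,0,0,4,0],[6,0,0,8,0],[6,0,0,12,0],[6,0,0,16,0],[4,0,0,18,0],[3,0,0,19.2,0],[3,0,0,19.2,0],[3,0,0,19.2,0],[3,0,0,19.2,0]]]' 40
python3 -m handwheel '[[[0,0,0,0,0],[0,0,0,0,0],[0,0,0,0,0],[0,0,0,0,0]]]' 40
python3 -m handwheel '[[[0,0,0,0,0],[0,0,0,0,0],[0,0,0,0,0]]]' 40
python3 -c "
from h import *
im,c=snap('side');cv2.imwrite('pics/s2.png',cv2.resize(im[120:260,160:340],(720,560)))"
```

```text
t: 4.07
eef_pos: [0.5179, -0.0109, 0.0194]
tool_rot: [[-0.997, 0.077, -0.0], [0.077, 0.997, 0.0], [0.0, 0.0, -1.0]]
wrist_force: [0.2, -0.3, -0.6]
gripper_width: 0.337
gripper_force: 0.0
t: 4.4
eef_pos: [0.5188, -0.0113, 0.0205]
tool_rot: [[-0.997, 0.077, 0.002], [0.077, 0.997, -0.001], [-0.002, -0.001, -1.0]]
wrist_force: [-0.0, -1.8, 3.0]
gripper_width: 0.193
gripper_force: 40.0
t: 4.65
eef_pos: [0.5188, -0.0113, 0.0204]
tool_rot: [[-0.997, 0.077, 0.002], [0.077, 0.997, -0.001], [-0.002, -0.001, -1.0]]
wrist_force: [-1.0, -0.5, 5.9]
gripper_width: 0.191
gripper_force: 40.0
```

View pics/s2.png

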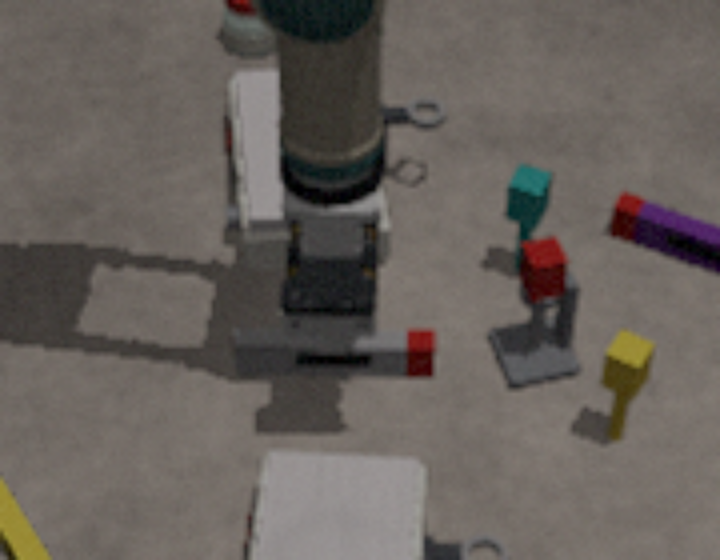

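The pads hold at 40 N and the bar is at (335,352). I'll lift and check the width.

```bash
python3 -m handwheel '[[[0,0,0,-1,0],[0,0,0,-2,0],[0,0,0,-4,0],[0,0,0,-7,0],[0,0,0,-10,0],[0,0,0,-13,0],[0,0,0,-14,0],[0,0,0,-14,0]]]' 40
python3 - <<'E'
from h import *
want(.511,-.24,.16,-7)
im,c=snap("side");g=masks(im)['red']
for a,ce,l in blobs(g):print(a,ce.round(1))
E
```

```text
t: 5.37
eef_pos: [0.5199, -0.011, 0.1625]
tool_rot: [[-0.997, 0.077, 0.006], [0.077, 0.997, -0.001], [-0.006, -0.0, -1.0]]
wrist_force: [-0.1, -0.6, -3.0]
gripper_width: 0.198
gripper_force: 40.0
t 5.37 shift cm [ -0.86 -22.9    0.26] spin -87.4 or 92.6 q6 -1.65 F [-0.1 -0.6 -3. ] tcp [ 0.5199 -0.011   0.1625] w 1.86
91 [221.8 117. ]
73 [266.1 176.6]
96 [295.9 185.3]
78 [179.4 279. ]
```

```bash
python3 -m handwheel '[[[0,0,-1,0,5],[0,0,-3,0,12],[0,0,-6,0,19],[0,0,-9,0,26],[0,0,-12,0,33],[0,0,-15,0,40],[0,0,-18,0,47],[0,-0.4,-20,0,54],[0,-0.9,-22,0,61],[0,-0.9,-22.9,0,68],[0,-0.9,-22.9,0,75],[0,-0.9,-22.9,0,82]]]' 40
python3 -m handwheel '[[[0,0,0,0,5],[0,0,0,0,10.6],[0,0,0,0,10.6],[0,0,0,0,10.6]]]' 40
python3 - <<'E'
from h import *
want(.511,-.24,.0825,-7)
np.set_printoptions(precision=4,suppress=True)
im,c=snap("wrist");cv2.imwrite("pics/w3.png",im)
print(proj(c,[[.511,-.24,.06],[.56-.011,-.335,.06],[.445,-.33,.06],[.47,-.14,.06]]))
E
```

```text
t: 6.42
eef_pos: [0.5076, -0.2397, 0.1561]
tool_rot: [[-0.055, 0.998, -0.005], [0.998, 0.055, 0.004], [0.004, -0.005, -1.0]]
wrist_force: [-0.2, 1.0, -3.8]
gripper_width: 0.194
gripper_force: 40.0
t: 6.75
eef_pos: [0.5081, -0.2391, 0.1572]
tool_rot: [[0.119, 0.993, -0.004], [0.993, -0.119, 0.003], [0.002, -0.004, -1.0]]
wrist_force: [-0.2, -0.5, -3.5]
gripper_width: 0.19
gripper_force: 40.0
t 6.75 shift cm [-0.07  0.33  7.47] spin 0.1 or -179.9 q6 -0.44 F [-0.2 -0.5 -3.5] tcp [ 0.5081 -0.2391  0.1572] w 1.78
[[268.1116 190.3636]
 [317.7721 278.3028]
 [212.335  284.7726]
 [204.8732  80.6464]]
```

View pics/w3.png

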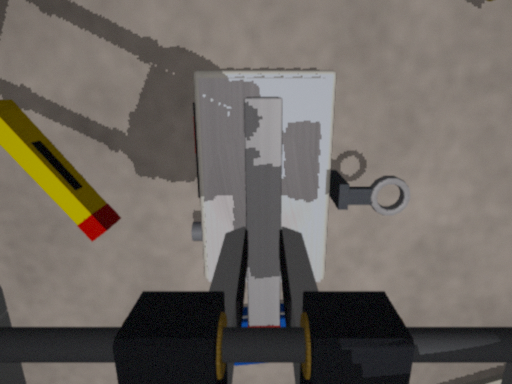

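The wrist view shows the held bar along the middle of the right plate, with the plate edges at columns about 201 and 329 and the ring at (390,195). The plate is roughly centred under the tool.

```bash
python3 - <<'E'
from h import *
np.set_printoptions(precision=4,suppress=True)
_,c=snap("wrist")
r=plane(c,[390,195],.085)[0];print(r, r[:2]-.105*np.array([np.cos(np.radians(-7)),np.sin(np.radians(-7))]))
print(plane(c,[[201,190],[329,190],[195,72],[334,72]],.06))
E
python3 -m handwheel '[[[0,0,0.3,2,0],[0,0,0.3,4,0],[0,0,0.3,5.5,0],[0,0,0.3,6.4,0],[0,0,0.3,6.4,0],[0,0,0.3,6.4,0]]]' 40
python3 -m handwheel '[[[0,0,0,0.2,0],[0,0,0,0.4,0],[0,0,0,0.4,0]]]' 40
python3 -m handwheel '[[[0,0,0,0.2,0],[0,0,0,0.2,0]]]' 40
python3 -m handwheel '[[[0,0,0,0.2,0],[0,0,0,0.2,0]]]' 40
```

```text
[ 0.6122 -0.2492  0.085 ] [ 0.5079 -0.2364]
[[ 0.4509 -0.2328  0.06  ]
 [ 0.5662 -0.2466  0.06  ]
 [ 0.4634 -0.1326  0.06  ]
 [ 0.5768 -0.1463  0.06  ]]
t: 7.35
eef_pos: [0.5123, -0.2402, 0.0953]
tool_rot: [[0.121, 0.993, -0.001], [0.993, -0.121, 0.0], [0.0, -0.001, -1.0]]
wrist_force: [-0.4, 0.2, -4.1]
gripper_width: 0.191
gripper_force: 40.0
t: 7.6
eef_pos: [0.5128, -0.2405, 0.0921]
tool_rot: [[0.122, 0.993, 0.001], [0.993, -0.122, -0.001], [-0.0, 0.001, -1.0]]
wrist_force: [-0.4, -0.5, -4.2]
gripper_width: 0.192
gripper_force: 40.0
t: 7.77
eef_pos: [0.5124, -0.2403, 0.0897]
tool_rot: [[0.122, 0.993, 0.0], [0.993, -0.122, -0.0], [-0.0, 0.0, -1.0]]
wrist_force: [0.2, -0.2, -3.3]
gripper_width: 0.187
gripper_force: 40.0
t: 7.93
eef_pos: [0.5123, -0.2402, 0.0874]
tool_rot: [[0.122, 0.993, -0.0], [0.993, -0.122, 0.0], [0.0, -0.0, -1.0]]
wrist_force: [0.5, -0.0, -4.1]
gripper_width: 0.192
gripper_force: 40.0
```

```bash
python3 -m handwheel '[[[0,0.1,-0.15,0.1,0],[0,0.2,-0.3,0.2,0],[0,0.2,-0.3,0.2,0]]]' 40
python3 -m handwheel '[[[0,0,0,0.1,0],[0,0,0,0.1,0]]]' 40
python3 -m handwheel '[[[0,0,0,0.1,0],[0,0,0,0.1,0]]]' 40|grep -E "t:|pos|force"
python3 -m handwheel '[[[0,0,0,0.1,0],[0,0,0,0.1,0]]]' 40|grep -E "pos|force"
```

```text
t: 8.18
eef_pos: [0.509, -0.2374, 0.0853]
tool_rot: [[0.122, 0.993, -0.001], [0.993, -0.122, 0.001], [0.001, -0.001, -1.0]]
wrist_force: [-0.5, 0.3, -3.9]
gripper_width: 0.191
gripper_force: 40.0
t: 8.35
eef_pos: [0.5096, -0.2379, 0.0845]
tool_rot: [[0.122, 0.993, 0.0], [0.993, -0.122, -0.0], [-0.0, 0.0, -1.0]]
wrist_force: [-0.5, 0.4, -4.5]
gripper_width: 0.187
gripper_force: 40.0
t: 8.52
eef_pos: [0.5097, -0.2379, 0.0834]
tool_rot: [[0.122, 0.993, -0.0], [0.993, -0.122, 0.0], [0.0, -0.0, -1.0]]
wrist_force: [0.1, -0.1, -4.2]
gripper_force: 40.0
eef_pos: [0.5098, -0.238, 0.083]
wrist_force: [-0.8, -0.6, -0.2]
gripper_force: 40.0
```

```bash

python3 -m handwheel '[[[0,0,0,0.05,0],[0,0,0,0.05,0]]]' 40|grep -E "pos|force"
python3 -m handwheel '[[[3,0,0,0,0],[4,0,0,0,0],[4,0,0,0,0],[4,0,0,0,0],[4,0,0,0,0]]]' 10|grep -E "t:|pos|force|wid"
python3 -m handwheel '[[[4,0,0,-3,0],[4,0,0,-6,0],[4,0,0,-9,0],[2,0,0,-9,0],[0,0,0,-9,0],[0,0,0,-9,0]]]' 10|grep -E "t:|pos|force|wid"
python3 - <<'E'
from h import *
np.set_printoptions(precision=4,suppress=True)
im,c=snap("wrist")
cv2.imwrite("pics/w4.png",im)
for n in("scene","side"):
    i,cc=snap(n);cv2.imwrite(f"pics/{n}4.png",i)
    for a,ce,l in blobs(masks(i)['red']):print(n,a,ce.round(1),plane(cc,ce,.09)[0])
# expected: red end centre, red face end
u=np.array([np.cos(np.radians(83)),np.sin(np.radians(83)),0])
want(*(np.array([.5095,-.238,.14])-.068*u),-7)
E
```

```text
eef_pos: [0.5098, -0.2381, 0.083]
wrist_force: [-2.7, 1.2, 4.1]
gripper_force: 40.0
t: 9.27
eef_pos: [0.5098, -0.238, 0.082]
tool_rot: [[0.122, 0.993, 0.0], [0.993, -0.122, -0.0], [0.0, 0.0, -1.0]]
wrist_force: [-0.0, 0.3, -0.5]
gripper_width: 0.424
gripper_force: 0.0
t: 9.77
eef_pos: [0.5092, -0.2376, 0.1714]
tool_rot: [[0.122, 0.993, -0.001], [0.993, -0.122, 0.001], [0.0, -0.001, -1.0]]
wrist_force: [-0.2, 0.1, -0.6]
gripper_width: 0.253
gripper_force: 0.0
scene 144 [422.9   2.3] [-0.9268  0.1829  0.09  ]
scene 405 [407.5  40.9] [-0.4734  0.2029  0.09  ]
scene 32 [163.1 133.5] [ 0.4948 -0.3136  0.09  ]
scene 180 [217.6 209.5] [ 0.6692 -0.0185  0.09  ]
scene 239 [404.4 219.3] [0.4795 0.3992 0.09  ]
scene 82 [249.5 280.1] [0.8044 0.1423 0.09  ]
side 111 [296.  186.3] [0.686  0.0068 0.09  ]
side 85 [240.4 276.9] [ 0.5007 -0.3099  0.09  ]
side 85 [179.6 279.4] [ 0.3409 -0.309   0.09  ]
t 9.92 shift cm [-6.86  0.09  3.03] spin -0.0 or 180.0 q6 -0.44 F [-0.3 -0.7 -0. ] tcp [ 0.5087 -0.2374  0.1704] w 1.14
```

View pics/w4.png

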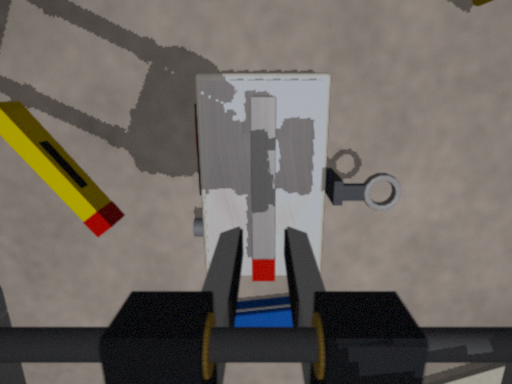

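The bar is released along the middle, running from (263,97) to its red end at (263,270). I'll close the fingers and press on the red end.

```bash

python3 -m handwheel '[[[0,-3,0,1,0],[0,-6,0,2,0],[0,-6.9,0.1,4,0],[0,-6.9,0.1,4.8,0],[0,-6.9,0.1,4.8,0],[0,-6.9,0.1,4.8,0]]]' 10|grep -E "t:|pos|force|wid"
python3 -m handwheel '[[[0,0,0,0.2,0],[0,0,0,0.4,0],[0,0,0,0.4,0]]]' |grep -E "pos|wrist_f"
python3 -m handwheel '[[[0,0,0,0.2,0],[0,0,0,0.2,0]]]' |grep -E "pos|wrist_f"
python3 -m handwheel '[[[0,0,0,0.2,0],[0,0,0,0.2,0]]]' |grep -E "pos|wrist_f"
python3 -m handwheel '[[[0,0,0,0.1,0],[0,0,0,0.1,0]]]' |grep -E "pos|wrist_f"
```

```text
t: 10.42
eef_pos: [0.5017, -0.3052, 0.1231]
tool_rot: [[0.122, 0.993, -0.002], [0.993, -0.122, 0.002], [0.002, -0.002, -1.0]]
wrist_force: [-0.5, 0.6, 0.0]
gripper_width: 0.003
gripper_force: 0.0
eef_pos: [0.5026, -0.3059, 0.1206]
wrist_force: [0.3, 0.1, -0.4]
eef_pos: [0.5024, -0.3062, 0.1183]
wrist_force: [0.1, 0.2, -0.9]
eef_pos: [0.5022, -0.3064, 0.1159]
wrist_force: [0.9, 0.4, 0.4]
eef_pos: [0.5022, -0.3065, 0.1149]
wrist_force: [0.3, 0.1, 0.5]
```

```bash
for i in 1; do
python3 -m handwheel '[[[0,0,0,0.1,0],[0,0,0,0.1,0]]]' |grep -E "pos|wrist_f"
python3 -m handwheel '[[[0,0,0,0.1,0],[0,0,0,0.1,0]]]' |grep -E "pos|wrist_f"
python3 -m handwheel '[[[0,0,0,0.1,0],[0,0,0,0.1,0]]]' |grep -E "pos|wrist_f"
python3 -m handwheel '[[[0,0,0,0.1,0],[0,0,0,0.1,0]]]' |grep -E "pos|wrist_f"
python3 -m handwheel '[[[0,0,0,0.1,0],[0,0,0,0.1,0]]]' |grep -E "t:|pos|wrist_f"
done
python3 -c "
from h import *
for n in('wrist','scene','side'):
    i,_=snap(n);cv2.imwrite(f'pics/{n}5.png',i)"
```

```text
eef_pos: [0.5022, -0.3065, 0.1139]
wrist_force: [-0.7, -0.7, -0.4]
eef_pos: [0.5022, -0.3065, 0.1129]
wrist_force: [-0.1, -0.2, -0.1]
eef_pos: [0.5022, -0.3065, 0.1119]
wrist_force: [0.4, 0.1, -0.3]
eef_pos: [0.5022, -0.3065, 0.1109]
wrist_force: [0.2, 0.1, -0.4]
t: 12.0
eef_pos: [0.5022, -0.3065, 0.1099]
tool_rot: [[0.122, 0.993, -0.0], [0.993, -0.122, 0.0], [0.0, -0.0, -1.0]]
wrist_force: [-0.6, 0.6, -0.2]
```

```bash

python3 -m handwheel '[[[0,0,0,0.1,0],[0,0,0,0.1,0]]]' |grep -E "pos|wrist_f"
python3 -m handwheel '[[[0,0,0,0.1,0],[0,0,0,0.1,0]]]' |grep -E "pos|wrist_f"
python3 -m handwheel '[[[0,0,0,0.1,0],[0,0,0,0.1,0]]]' |grep -E "t:|pos|wrist_f"
python3 -c "
from h import *
for n in('wrist','scene','side'):
    i,_=snap(n);cv2.imwrite(f'pics/{n}6.png',i)
for n in('wrist','scene','side'):
    a,b,d=[cv2.imread(f'pics/{n}{k}.png').astype(int) for k in(4,5,6)]
    sl={'wrist':np.s_[90:240,230:300],'scene':np.s_[120:200,140:230],'side':np.s_[210:310,210:290]}[n]
    print(n,abs(b-a)[sl].mean(),abs(d-b)[sl].mean())
"
```

```text
eef_pos: [0.5022, -0.3065, 0.1089]
wrist_force: [0.4, -0.2, 0.1]
eef_pos: [0.5022, -0.3065, 0.1079]
wrist_force: [-0.4, -0.0, 0.6]
t: 12.65
eef_pos: [0.5022, -0.3065, 0.1069]
tool_rot: [[0.122, 0.993, -0.0], [0.993, -0.122, 0.0], [0.0, -0.0, -1.0]]
wrist_force: [-0.6, -0.6, 0.1][ WARN:0@1.034] global loadsave.cpp:275 findDecoder imread_('pics/wrist4.png'): can't open/read file: check file path/integrity
Traceback (most recent call last):
AttributeError: 'NoneType' object has no attribute 'astype'
```

```bash
python3 -m handwheel '[[[0,0,0,0.1,0],[0,0,0,0.1,0]]]' |grep -E "t:|pos|wrist_f"
python3 - <<'E'
from h import *
I={(n,k):cv2.imread(f'pics/{n}{k}.png') for n in('scene','side') for k in(4,5,6)}
w5,w6=[cv2.imread(f'pics/wrist{k}.png') for k in(5,6)]
for n,k in I:
    if k>4:
        d=cv2.absdiff(I[n,k],I[n,k-1]).max(2);ys,xs=np.where(d>40)
        print(n,k,[(a,ce.round(0)) for a,ce,_ in blobs(d>40,8)][:12])
for n in('scene','side'):
    for k in(4,5,6): print(n,k,[(a,ce.round(1)) for a,ce,_ in blobs(masks(I[n,k])['red'],3)])
c=imaging.get_calibration('side');cs=imaging.get_calibration('scene')
u=np.array([np.cos(np.radians(83)),np.sin(np.radians(83)),0])
B=np.array([.5095,-.238,.0985])
for cc in(c,cs):print(proj(cc,[B-.08*u,B-.069*u,B,B+.08*u,B-.069*u+[0,0,.03]]).round(1).tolist())
E
```

```text
t: 12.97
eef_pos: [0.5022, -0.3065, 0.1059]
tool_rot: [[0.122, 0.993, -0.0], [0.993, -0.122, 0.0], [0.0, -0.0, -1.0]]
wrist_force: [-0.4, -0.2, -0.4]
scene 5 [(np.int32(14), array([127.,   3.])), (np.int32(227), array([143.,   6.])), (np.int32(4217), array([161.,  65.])), (np.int32(10), array([123.,   6.])), (np.int32(22), array([332.,  40.])), (np.int32(30), array([297.,  68.])), (np.int32(267), array([330.,  70.])), (np.int32(480), array([369.,  92.])), (np.int32(47), array([139.,  84.])), (np.int32(58), array([172.,  85.])), (np.int32(9), array([162.,  84.])), (np.int32(11), array([349.,  87.]))]
scene 6 [(np.int32(10), array([135.,  56.])), (np.int32(21), array([178.,  72.])), (np.int32(12), array([139.,  88.])), (np.int32(24), array([169.,  88.])), (np.int32(14), array([175.,  90.])), (np.int32(14), array([140.,  92.])), (np.int32(11), array([124.,  94.])), (np.int32(12), array([166., 100.])), (np.int32(12), array([145., 105.])), (np.int32(10), array([148., 108.]))]
side 5 [(np.int32(38), array([30.,  4.])), (np.int32(33), array([64.,  3.])), (np.int32(75), array([73.,  9.])), (
[... 3629 characters left out ...]
(47), array([240.7, 275.4])), (np.int32(6), array([238.8, 281.7]))]
side 6 [(np.int32(7), array([233.1,  25.7])), (np.int32(28), array([227.2,  33.8])), (np.int32(4), array([238.8,  30.5])), (np.int32(4), array([235.5,  35. ])), (np.int32(4), array([232.5,  39.5])), (np.int32(8), array([221.2,  42.8])), (np.int32(6), array([229. ,  43.5])), (np.int32(36), array([224.5, 115.5])), (np.int32(25), array([316.8, 170.7])), (np.int32(113), array([295.9, 186.3])), (np.int32(90), array([179.7, 279.1])), (np.int32(43), array([240.4, 276.1]))]
[[240.1, 277.7], [240.5, 274.1], [242.7, 252.2], [245.1, 228.9], [240.3, 268.0]]
[[160.6, 131.8], [163.4, 133.2], [180.9, 142.0], [202.3, 152.9], [161.8, 125.1]]
```

```bash
python3 - <<'E'
from h import *
def cr(n,sl,w,h):
    i,_=snap(n);return cv2.resize(i[sl],(w,h),interpolation=cv2.INTER_CUBIC)
a=cr('scene',np.s_[90:190,110:243],400,300);b=cr('side',np.s_[200:300,180:313],400,300);d=cr('wrist',np.s_[60:384,40:472],400,300)
o=cv2.imread('pics/side4.png')[200:300,180:313]
cv2.imwrite('pics/comp.png',np.vstack([np.hstack([a,b]),np.hstack([d,cv2.resize(o,(400,300),interpolation=cv2.INTER_CUBIC)])]))
E
```

```text
(no output)
```

View pics/comp.png

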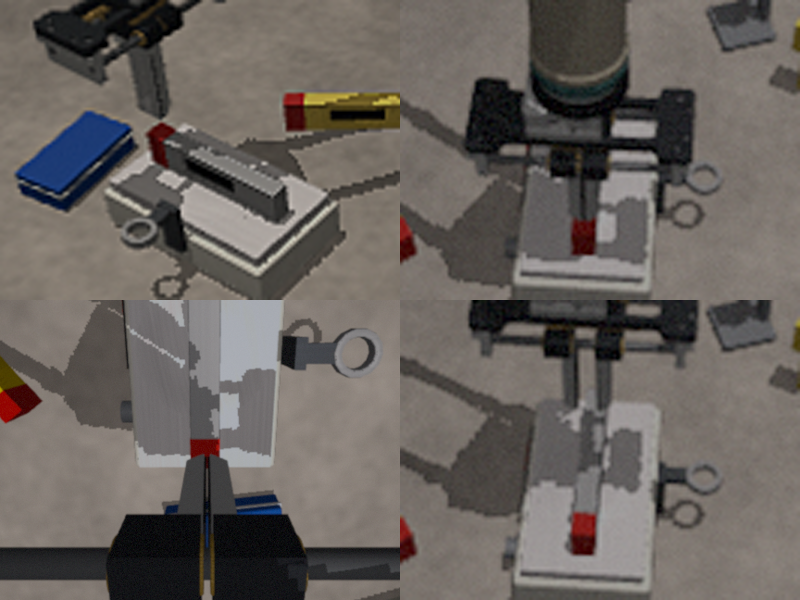

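The composite shows the fingertips still some 15 mm above the red end. The scene tip is at (155,115), the red top is at (160,135), and the bar is level. The tips stand further back than expected, so I'll keep stepping down under force control.

```bash

python3 -m handwheel '[[[0,0,0,0.2,0],[0,0,0,0.4,0],[0,0,0,0.4,0]]]' |grep -E "pos|wrist_f"
python3 -m handwheel '[[[0,0,0,0.15,0],[0,0,0,0.3,0],[0,0,0,0.3,0]]]' |grep -E "pos|wrist_f"
python3 -m handwheel '[[[0,0,0,0.1,0],[0,0,0,0.1,0]]]' |grep -E "pos|wrist_f"
python3 -m handwheel '[[[0,0,0,0.1,0],[0,0,0,0.1,0]]]' |grep -E "t:|pos|wrist_f"
```

```text
eef_pos: [0.502, -0.3063, 0.1016]
wrist_force: [-0.2, 0.2, 0.4]
eef_pos: [0.5021, -0.3064, 0.0987]
wrist_force: [-0.1, 0.1, -0.1]
eef_pos: [0.5022, -0.3065, 0.0979]
wrist_force: [0.2, 0.0, -0.3]
t: 13.95
eef_pos: [0.5022, -0.3065, 0.097]
tool_rot: [[0.122, 0.993, -0.0], [0.993, -0.122, 0.0], [0.0, -0.0, -1.0]]
wrist_force: [0.1, 0.4, -0.4]
```

```bash
python3 - <<'E'
from h import *
i,_=snap('scene');cv2.imwrite('pics/scene7.png',i)
for k in(6,7):
    im=cv2.imread(f'pics/scene{k}.png');print([(a,ce.round(1)) for a,ce,_ in blobs(masks(im)['red'][120:150,150:180],3)])
E
```

```text
[(np.int32(32), array([13.2, 13.5]))]
[(np.int32(39), array([13.1, 15.3]))]
```

```bash
for k in 1; do
python3 -m handwheel '[[[0,0,0,0.1,0],[0,0,0,0.2,0],[0,0,0,0.2,0]]]' |grep -E "pos|wrist_f"
python3 -m handwheel '[[[0,0,0,0.1,0],[0,0,0,0.1,0]]]' |grep -E "pos|wrist_f"
python3 -m handwheel '[[[0,0,0,0.1,0],[0,0,0,0.1,0]]]' |grep -E "pos|wrist_f"
python3 -m handwheel '[[[0,0,0,0.1,0],[0,0,0,0.1,0]]]' |grep -E "t:|pos|wrist_f"
done
python3 - <<'E'
from h import *
i,_=snap('scene');cv2.imwrite('pics/scene8.png',i)
i,_=snap('side');cv2.imwrite('pics/side8.png',i)
for k in(4,6,7,8):
    im=cv2.imread(f'pics/scene{k}.png')[120:160,150:215];print([(a,ce.round(1)) for a,ce,_ in blobs(masks(im)['red'],3)])
    print(im[33:38,48:55].mean(2).astype(int).tolist())
E
```

```text
eef_pos: [0.5022, -0.3065, 0.0949]
wrist_force: [-0.3, 1.1, 0.5]
eef_pos: [0.5022, -0.3065, 0.0939]
wrist_force: [-0.5, 0.0, -0.7]
eef_pos: [0.5022, -0.3065, 0.0929]
wrist_force: [0.4, 0.9, 0.7]
t: 14.75
eef_pos: [0.5022, -0.3065, 0.0919]
tool_rot: [[0.122, 0.993, -0.0], [0.993, -0.122, 0.0], [0.0, -0.0, -1.0]]
wrist_force: [-0.9, 0.5, 0.8]
[(np.int32(26), array([57.2,  2.6])), (np.int32(8), array([58.2,  8.6])), (np.int32(32), array([13.1, 13.5])), (np.int32(15), array([12.5, 20.2]))]
[[132, 134, 128, 133, 145, 50, 34], [87, 144, 137, 142, 38, 38, 41], [53, 31, 107, 38, 41, 44, 43], [58, 58, 59, 45, 47, 46, 41], [60, 61, 63, 44, 46, 47, 40]]
[(np.int32(26), array([57.2,  2.6])), (np.int32(15), array([57.5,  8.8])), (np.int32(32), array([13.2, 13.5]))]
[[130, 134, 129, 133, 145, 49, 25], [88, 145, 135, 141, 40, 37, 33], [53, 33, 105, 37, 42, 43, 36], [59, 57, 61, 45, 46, 46, 37], [60, 60, 62, 44, 47, 46, 36]]
[(np.int32(26), array([57.2,  2.6])), (np.int32(14), array([57.4,  8.9])), (np.int32(39), array([13.1, 15.3]))]
[[131, 135, 129, 132, 147, 49, 26], [88, 144, 136, 142, 42, 37, 32], [55, 33, 105, 37, 40, 44, 35], [58, 57, 61, 45, 45, 45, 39], [60, 59, 63, 45, 47, 47, 38]]
[(np.int32(26), array([57.2,  2.6])), (np.int32(12), array([58.1,  8.8])), (np.int32(33), array([13.2, 16.3]))]
[[130, 134, 129, 133, 147, 48, 24], [86, 144, 137, 142, 39, 37, 33], [54, 33, 106, 37, 41, 45, 36], [58, 58, 60, 44, 47, 47, 37], [60, 60, 62, 44, 47, 47, 38]]
```

```bash
for k in 1; do
python3 -m handwheel '[[[0,0,0,0.1,0],[0,0,0,0.1,0]]]' |grep -E "pos|wrist_f"
python3 -m handwheel '[[[0,0,0,0.1,0],[0,0,0,0.1,0]]]' |grep -E "pos|wrist_f"
python3 -m handwheel '[[[0,0,0,0.1,0],[0,0,0,0.1,0]]]' |grep -E "t:|pos|wrist_f"
done
python3 - <<'E'
from h import *
i,_=snap('scene');cv2.imwrite('pics/scene9.png',i)
for k in(8,9):
    im=cv2.imread(f'pics/scene{k}.png')[120:160,150:215];print([(a,ce.round(1)) for a,ce,_ in blobs(masks(im)['red'],3)])
    print(im[30:38,48:55].mean(2).astype(int).tolist())
E
```

```text
eef_pos: [0.5022, -0.3065, 0.0909]
wrist_force: [0.9, 0.1, 0.4]
eef_pos: [0.5022, -0.3065, 0.0899]
wrist_force: [0.2, -0.0, -0.5]
t: 15.35
eef_pos: [0.5022, -0.3065, 0.0889]
tool_rot: [[0.122, 0.993, -0.0], [0.993, -0.122, 0.0], [0.0, -0.0, -1.0]]
wrist_force: [0.1, -0.0, 0.0]
[(np.int32(26), array([57.2,  2.6])), (np.int32(12), array([58.1,  8.8])), (np.int32(33), array([13.2, 16.3]))]
[[127, 127, 127, 128, 133, 119, 163], [126, 127, 126, 125, 125, 127, 129], [128, 126, 125, 128, 133, 135, 40], [130, 134, 129, 133, 147, 48, 24], [86, 144, 137, 142, 39, 37, 33], [54, 33, 106, 37, 41, 45, 36], [58, 58, 60, 44, 47, 47, 37], [60, 60, 62, 44, 47, 47, 38]]
[(np.int32(26), array([57.2,  2.6])), (np.int32(10), array([58.1,  8.2])), (np.int32(4), array([55. , 10.5])), (np.int32(17), array([13.2, 14.2])), (np.int32(6), array([13.3, 21.2]))]
[[127, 126, 127, 128, 133, 118, 164], [126, 126, 125, 124, 125, 126, 129], [128, 126, 125, 128, 133, 136, 41], [130, 134, 128, 133, 147, 49, 26], [89, 144, 136, 142, 40, 36, 33], [53, 31, 105, 38, 41, 45, 35], [59, 58, 61, 43, 45, 46, 37], [60, 61, 63, 43, 46, 45, 38]]
```

```bash
python3 - <<'E'
from h import *
np.set_printoptions(precision=4,suppress=True)
c=imaging.get_calibration('wrist');H=np.array(c['hand_eye'])
R=np.array([[.122,.993,-.001],[.993,-.122,.001],[0,-.001,-1]]);c['position']=np.array([.5087,-.2374,.1704])+R@H[:3,3];c['rotation']=R@H[:3,:3]
print(plane(c,[[263,97],[263,280],[263,270],[250,270],[275,270]],.0985))
cs=imaging.get_calibration('scene');cd=imaging.get_calibration('side')
print(tri(cs,[163.1,133.5],cd,[240.5,274]))
i,_=snap('side');cv2.imwrite('pics/side9.png',i)
for n,sl in(('scene',(slice(112,146),slice(150,182))),('side',(slice(255,292),slice(228,256)))):
    im=cv2.imread(f'pics/{n}9.png')[sl];m=masks(im)['red'];g=im.mean(2).astype(int)
    print(n,'rows from',sl[0].start,'cols from',sl[1].start)
    for y in range(0,im.shape[0]):print(''.join(' R' if m[y,x] else f'{min(g[y,x]//10,20):2d}' for x in range(im.shape[1])))
E
```

```text
[[ 0.5173 -0.1569  0.0985]
 [ 0.4979 -0.3139  0.0985]
 [ 0.4991 -0.3039  0.0985]
 [ 0.4877 -0.3025  0.0985]
 [ 0.5098 -0.3052  0.0985]]
(array([ 0.5016, -0.3065,  0.0981]), np.float64(0.001174793179957617))
scene rows from 112 cols from 150
 5 3 2 4 5 6 6 6 6 5 6 6 5 5 71111111111111212121212121211111111
 1 41010 6 5 6 6 5 5 6 6 6 5 61011111111111112121212121111111111
 7101210 7 5 6 6 6 5 6 4 4 5 61011111111111111111212121111111111
11111110 6 5 5 5 5 5 6 3 4 5 41012111111111111111111111111111111
11111110 7 5 6 6 6 5 5 3 5 5 5 911111111111111111211111111111211
11101011 8 5 6 6 5 5 6 3 4 5 5 710111111111111111211111111111112
11111011 8 6 5 6 6 6 6 4 3 5 5 711111111111111111111111111111212
11111111 9 7 5 6 6 6 5 6 3 5 5 611121111111111111111111111111112
11111111 8 5 5 6 6 5 5 6 3 4 5 510111111111111111111111111111111
1111111111 8 5 5 6 6 6 6 3 5 5 5 7101111111111111111111111111111
1111111010 9 7 5 6 6 5 6 3 5 6 5 6101111111111111111111011111111
1010101011 9 6 5 6 6 6 5 3 2 5 5 7111111111111111111111111111111
1010111111 9 6 5 5 6 5 5 6 4 5 5 7101111111111111111111111111111
101111111110 7
[... 2792 characters left out ...]
1515151513 9 9 9
 9 9 9 9 9 9 9 9 8 R 1 1 2 R 3 R 21116161412141412 9 9 9
 9 9 9 9 9 9 9 9 8 4 2 1 R 1 1 1 3 9131311 91111 9 9 9 9
 9 9 9 9 9 9 9 9 8 5 1 R 2 2 R 2 2 7 9 9 9 9 9 9 9 9 910
 9 9 9 9 9 9 9 9 9 4 2 2 1 1 2 2 4 810 9 9 9 9 9 9 9 9 9
 9 9 9 9 9 910 9 8 4 2 2 R 2 1 1 5 8 9 9 9 9 9 9 9 9 9 9
 9 9 9 9 9 9 9 9 9 8 7 8 7 7 7 7 8 9 9 9 8 9 8 9 9 9 9 9
 9 8 9 8 9 9 9 9 9 9 9 9 9111413131314131313131312 9 9 9
131313131312 9 8 9 81112111415151515151515151515151312 8
15151515151513131313141414151515151515151515151515151513
15151515151515151515151515151515151515151515151515151515
12121212131314141414141515151515151515151515151515151515
 7 8 8 8 9 9 9101010101112111212121312121313131314151414
```

```bash
for k in 1; do
python3 -m handwheel '[[[0,0,0,0.05,0],[0,0,0,0.1,0],[0,0,0,0.1,0]]]' |grep -E "pos|wrist_f"
python3 -m handwheel '[[[0,0,0,0.1,0],[0,0,0,0.1,0]]]' |grep -E "pos|wrist_f"
python3 -m handwheel '[[[0,0,0,0.1,0],[0,0,0,0.1,0]]]' |grep -E "t:|pos|wrist_f"
done
python3 - <<'E'
from h import *
i,_=snap('scene');cv2.imwrite('pics/scene10.png',i)
for k in(9,10):
    im=cv2.imread(f'pics/scene{k}.png')[120:160,150:215];print([(a,ce.round(1)) for a,ce,_ in blobs(masks(im)['red'],3)])
    print(im[30:38,48:55].mean(2).astype(int).tolist())
E
```

```text
eef_pos: [0.5022, -0.3065, 0.088]
wrist_force: [0.7, -0.6, -0.1]
eef_pos: [0.5022, -0.3065, 0.0869]
wrist_force: [0.1, 0.9, 0.6]
t: 16.03
eef_pos: [0.5022, -0.3065, 0.0859]
tool_rot: [[0.122, 0.993, -0.0], [0.993, -0.122, 0.0], [0.0, -0.0, -1.0]]
wrist_force: [0.8, 0.4, 0.3]
[(np.int32(26), array([57.2,  2.6])), (np.int32(10), array([58.1,  8.2])), (np.int32(4), array([55. , 10.5])), (np.int32(17), array([13.2, 14.2])), (np.int32(6), array([13.3, 21.2]))]
[[127, 126, 127, 128, 133, 118, 164], [126, 126, 125, 124, 125, 126, 129], [128, 126, 125, 128, 133, 136, 41], [130, 134, 128, 133, 147, 49, 26], [89, 144, 136, 142, 40, 36, 33], [53, 31, 105, 38, 41, 45, 35], [59, 58, 61, 43, 45, 46, 37], [60, 61, 63, 43, 46, 45, 38]]
[(np.int32(26), array([57.2,  2.6])), (np.int32(11), array([58.3,  8.4])), (np.int32(13), array([13.4, 14.4])), (np.int32(7), array([13.4, 21.1]))]
[[127, 127, 126, 127, 133, 118, 163], [125, 126, 127, 124, 124, 126, 129], [128, 125, 126, 128, 135, 135, 40], [131, 134, 129, 133, 146, 50, 25], [87, 143, 136, 141, 42, 35, 33], [55, 33, 105, 36, 41, 43, 35], [59, 57, 59, 45, 46, 45, 38], [59, 60, 63, 44, 46, 47, 38]]
```

```bash
for k in 1; do
python3 -m handwheel '[[[0,0,0,0.05,0],[0,0,0,0.1,0]]]' |grep -E "pos|wrist_f"
python3 -m handwheel '[[[0,0,0,0.1,0],[0,0,0,0.1,0]]]' |grep -E "pos|wrist_f"
python3 -m handwheel '[[[0,0,0,0.1,0],[0,0,0,0.1,0]]]' |grep -E "pos|wrist_f"
python3 -m handwheel '[[[0,0,0,0.1,0],[0,0,0,0.1,0]]]' |grep -E "t:|pos|wrist_f"
done
python3 - <<'E'
from h import *
i,_=snap('scene');cv2.imwrite('pics/scene11.png',i)
for k in(10,11):
    im=cv2.imread(f'pics/scene{k}.png')[120:160,150:215];print([(a,ce.round(1)) for a,ce,_ in blobs(masks(im)['red'],3)])
    print(im[30:36,48:55].mean(2).astype(int).tolist())
E
```

```text
eef_pos: [0.5023, -0.3066, 0.0851]
wrist_force: [0.2, -0.7, 0.0]
eef_pos: [0.5025, -0.307, 0.0844]
wrist_force: [0.9, -0.5, 2.1]
eef_pos: [0.5026, -0.3076, 0.0837]
wrist_force: [0.5, -2.3, 3.7]
t: 16.75
eef_pos: [0.5029, -0.3081, 0.083]
tool_rot: [[0.122, 0.993, 0.002], [0.993, -0.122, -0.003], [-0.003, 0.002, -1.0]]
wrist_force: [-0.1, -3.1, 6.0]
[(np.int32(26), array([57.2,  2.6])), (np.int32(11), array([58.3,  8.4])), (np.int32(13), array([13.4, 14.4])), (np.int32(7), array([13.4, 21.1]))]
[[127, 127, 126, 127, 133, 118, 163], [125, 126, 127, 124, 124, 126, 129], [128, 125, 126, 128, 135, 135, 40], [131, 134, 129, 133, 146, 50, 25], [87, 143, 136, 141, 42, 35, 33], [55, 33, 105, 36, 41, 43, 35]]
[(np.int32(26), array([57.2,  2.6])), (np.int32(9), array([58.2,  8.8])), (np.int32(5), array([16.2, 13.8])), (np.int32(7), array([11. , 15.4]))]
[[126, 125, 127, 126, 129, 124, 104], [129, 127, 127, 133, 136, 47, 55], [129, 135, 136, 144, 45, 35, 35], [58, 141, 144, 43, 41, 43, 29], [56, 52, 44, 43, 47, 46, 35], [58, 59, 55, 48, 50, 47, 36]]
```

The plain end lifted by about 1 px at 6 N, so the right plate is the bowed one. I'll hold, then move to the plain end.

```bash

python3 -m handwheel '[[[0,0,0,0.1,0],[0,0,0,0.1,0],[0,0,0,0.1,0],[0,0,0,0.1,0],[0,0,0,0.1,0],[0,0,0,0.1,0],[0,0,0,0.1,0],[0,0,0,0.1,0],[0,0,0,0.1,0],[0,0,0,0.1,0],[0,0,0,0.1,0],[0,0,0,0.1,0]]]' |grep -E "t:|pos|wrist_f"
python3 - <<'E'
from h import *
i,_=snap('scene');cv2.imwrite('pics/scene12.png',i)
im=i[120:160,150:215];print(im[30:36,48:55].mean(2).astype(int).tolist())
E
python3 -m handwheel '[[[0,0,0,-1,0],[0,0,0,-2.5,0],[0,0,0,-3,0],[0,0,0,-3,0],[0,0,0,-3,0]]]' |grep -E "t:|pos|wrist_f"
python3 - <<'E'
from h import *
np.set_printoptions(precision=4,suppress=True)
i,cs=snap('scene');cv2.imwrite('pics/scene13.png',i)
j,cd=snap('side');cv2.imwrite('pics/side13.png',j)
k,c=snap('wrist');cv2.imwrite('pics/wrist13.png',k)
im=i[120:160,150:215];print(im[30:36,48:55].mean(2).astype(int).tolist())
print([(a,ce.round(1)) for a,ce,_ in blobs(masks(im)['red'],3)])
u=np.array([np.cos(np.radians(83)),np.sin(np.radians(83)),0])
want(*(np.array([.5095,-.238,.118])+.069*u),-7)
E
```

```text
t: 17.8
eef_pos: [0.5031, -0.3082, 0.0828]
tool_rot: [[0.122, 0.993, 0.002], [0.993, -0.122, -0.004], [-0.003, 0.003, -1.0]]
wrist_force: [-1.3, -2.0, 8.6]
[[125, 125, 126, 126, 132, 126, 101], [129, 126, 126, 131, 149, 48, 57], [130, 134, 136, 139, 42, 35, 32], [66, 143, 149, 46, 40, 44, 30], [53, 51, 41, 41, 47, 45, 33], [59, 58, 51, 49, 47, 48, 36]]
t: 18.27
eef_pos: [0.5022, -0.3061, 0.1108]
tool_rot: [[0.122, 0.993, -0.0], [0.993, -0.122, 0.001], [0.001, -0.0, -1.0]]
wrist_force: [-0.2, -0.3, 0.1]
[[127, 128, 127, 128, 137, 120, 164], [125, 127, 127, 124, 124, 127, 134], [128, 125, 126, 128, 134, 135, 40], [130, 135, 129, 134, 146, 51, 25], [80, 144, 134, 143, 40, 36, 32], [53, 33, 80, 34, 41, 43, 36]]
[(np.int32(26), array([57.2,  2.6])), (np.int32(10), array([58. ,  9.1])), (np.int32(33), array([13.2, 13.5])), (np.int32(4), array([14.2, 23.2]))]
t 18.42 shift cm [13.74 -0.06 -0.77] spin 0.0 or -180.0 q6 -0.54 F [ 0.1  0.7 -0.4] tcp [ 0.5017 -0.3059  0.1101] w 0.05
```

```bash

python3 -m handwheel '[[[0,3,0,0,0],[0,7,0,0,0],[0,11,0,0,0],[0,13.7,0,0,0],[0,13.7,0,1,0],[0,13.7,0,1.8,0],[0,13.7,0,2.1,0],[0,13.7,0,2.1,0]]]' |grep -E "t:|pos|wrist_f"
python3 -m handwheel '[[[0,0,0,0.1,0],[0,0,0,0.2,0],[0,0,0,0.2,0]]]' |grep -E "pos|wrist_f"
python3 -m handwheel '[[[0,0,0,0.1,0],[0,0,0,0.1,0]]]' |grep -E "pos|wrist_f"
python3 -m handwheel '[[[0,0,0,0.1,0],[0,0,0,0.1,0]]]' |grep -E "pos|wrist_f"
python3 -m handwheel '[[[0,0,0,0.1,0],[0,0,0,0.1,0]]]' |grep -E "t:|pos|wrist_f"
```

```text
t: 19.08
eef_pos: [0.518, -0.1712, 0.0885]
tool_rot: [[0.123, 0.992, -0.003], [0.992, -0.123, 0.001], [0.0, -0.003, -1.0]]
wrist_force: [-0.1, -0.4, 0.1]
eef_pos: [0.519, -0.1715, 0.088]
wrist_force: [0.5, -0.2, 0.3]
eef_pos: [0.519, -0.1709, 0.0871]
wrist_force: [-0.3, -0.2, 0.8]
eef_pos: [0.5189, -0.1706, 0.086]
wrist_force: [-0.6, 0.1, 0.0]
t: 19.83
eef_pos: [0.5189, -0.1705, 0.085]
tool_rot: [[0.122, 0.993, -0.0], [0.993, -0.122, 0.0], [0.0, -0.0, -1.0]]
wrist_force: [0.1, -0.9, -0.0]
```

```bash

python3 -m handwheel '[[[0,0,0,0.1,0],[0,0,0,0.1,0]]]' |grep -E "pos|wrist_f"
python3 -m handwheel '[[[0,0,0,0.1,0],[0,0,0,0.1,0]]]' |grep -E "pos|wrist_f"
python3 -m handwheel '[[[0,0,0,0.1,0],[0,0,0,0.1,0]]]' |grep -E "pos|wrist_f"
python3 -m handwheel '[[[0,0,0,0.1,0],[0,0,0,0.1,0]]]' |grep -E "t:|pos|wrist_f"
python3 - <<'E'
from h import *
i,cs=snap('scene');cv2.imwrite('pics/scene14.png',i)
for k in(13,14):
    im=cv2.imread(f'pics/scene{k}.png')[120:160,150:215]
    print([(a,ce.round(1)) for a,ce,_ in blobs(masks(im)['red'],3)])
E
```

```text
eef_pos: [0.5192, -0.1701, 0.0843]
wrist_force: [-0.0, 1.5, 2.9]
eef_pos: [0.5193, -0.1696, 0.0835]
wrist_force: [0.7, 4.1, 5.7]
eef_pos: [0.5196, -0.1696, 0.083]
wrist_force: [0.2, 5.4, 6.5]
t: 20.5
eef_pos: [0.52, -0.1696, 0.0829]
tool_rot: [[0.122, 0.992, 0.003], [0.992, -0.122, 0.001], [0.002, 0.002, -1.0]]
wrist_force: [-0.6, 5.8, 11.7]
[(np.int32(26), array([57.2,  2.6])), (np.int32(10), array([58. ,  9.1])), (np.int32(33), array([13.2, 13.5])), (np.int32(4), array([14.2, 23.2]))]
[(np.int32(21), array([57.7,  8.6])), (np.int32(22), array([12.1, 13.2])), (np.int32(9), array([13.1, 19.8]))]
```

```bash

python3 -m handwheel '[[[0,0,0,0,0],[0,0,0,0,0],[0,0,0,0,0],[0,0,0,0,0],[0,0,0,0,0],[0,0,0,0,0],[0,0,0,0,0],[0,0,0,0,0],[0,0,0,0,0],[0,0,0,0,0],[0,0,0,0,0],[0,0,0,0,0]]]' |grep -E "t:|pos|wrist_f"
python3 -m handwheel '[[[0,0,0,-1,0],[0,0,0,-3,0],[0,0,0,-7,0],[3,0,0,-11,0],[5,0,0,-15,0],[5,0,0,-17,0],[5,0,0,-17,0],[5,0,0,-17,0]]]' 20|grep -E "t:|pos|wrist_f"
python3 - <<'E'
from h import *
np.set_printoptions(precision=4,suppress=True)
i,cs=snap('scene');cv2.imwrite('pics/scene15.png',i)
im=i[120:160,150:215]
print([(a,ce.round(1)) for a,ce,_ in blobs(masks(im)['red'],3)]);print(im[30:36,48:55].mean(2).astype(int).tolist())
j,cd=snap('side')
k,c=snap('wrist');cv2.imwrite('pics/wrist15.png',k)
u=np.array([np.cos(np.radians(83)),np.sin(np.radians(83)),0]);B=np.array([.5095,-.238,.0985])
print('bar exp',proj(c,[B-.08*u,B,B+.08*u]).round(1).tolist())
for a,ce,l in blobs(masks(j)['red'],30):print('side',a,ce.round(1))
for a,ce,l in blobs(masks(k)['red'],30):print('wrist',a,ce.round(1),rect(l),plane(c,ce,.0985)[0],plane(c,ce,.125)[0])
want(.683,-.07,.25,-7)
E
```

```text
t: 21.55
eef_pos: [0.5199, -0.1696, 0.0829]
tool_rot: [[0.122, 0.992, 0.003], [0.992, -0.122, 0.001], [0.001, 0.002, -1.0]]
wrist_force: [-1.0, 6.5, 11.6]
t: 22.22
eef_pos: [0.5193, -0.1714, 0.252]
tool_rot: [[0.122, 0.993, 0.002], [0.993, -0.122, -0.002], [-0.002, 0.002, -1.0]]
wrist_force: [0.4, -0.3, -0.8]
[(np.int32(26), array([57.2,  2.6])), (np.int32(4), array([57. ,  8.5])), (np.int32(4), array([59. ,  8.5])), (np.int32(33), array([13. , 13.6])), (np.int32(12), array([12.7, 20.4]))]
[[125, 129, 61, 67, 100, 161, 161], [129, 128, 69, 63, 61, 70, 95], [129, 69, 65, 70, 70, 66, 28], [72, 68, 70, 73, 77, 46, 28], [60, 72, 74, 77, 38, 41, 34], [46, 42, 69, 40, 44, 45, 35]]
bar exp [[264.5, 297.0], [264.5, 234.8], [264.6, 164.4]]
side 86 [221.6 117.1]
side 108 [295.8 186.1]
side 79 [240.3 276.6]
side 82 [179.4 279.2]
wrist 353 [136.4 245.3] ((137.20689392089844, 244.98275756835938), (15.695596694946289, 26.74064826965332), 48.366458892822266) [ 0.3642 -0.2333  0.0985] [ 0.3768 -0.2221  0.125 ]
wrist 265 [263.2 287.6] ((263.0, 287.5), (15.0, 16.0), 90.0) [ 0.4997 -0.3046  0.0985] [ 0.5019 -0.2878  0.125 ]
t 22.37 shift cm [11.97 15.18 -0.15] spin -0.0 or 180.0 q6 -0.32 F [0.2 0.6 0.3] tcp [ 0.5177 -0.1703  0.249 ] w 4.21
```

```bash

python3 -m handwheel '[[[5,2.5,3,0,-3],[5,5,6,0,-7],[5,7.5,9,0,-7],[5,10,12.5,0,-7],[5,12,15.2,0,-7],[5,12,15.2,0,-7],[5,12,15.2,0,-7]]]' 20|grep -E "t:|pos|wrist_f"
python3 - <<'E'
from h import *
np.set_printoptions(precision=4,suppress=True)
k,c=snap('wrist');cv2.imwrite('pics/wrist16.png',k)
j,cd=snap('side')
for a,ce,l in blobs(masks(k)['red'],30):
    r=rect(l);print('wrist',a,ce.round(1),np.round(r[0],1),np.round(r[1],1),round(r[2],1),plane(c,r[0],.125)[0])
    print(plane(c,cv2.boxPoints(r),.125)[:,:2].tolist())
print(tri(c,[0,0],cd,[0,0])[1])
want(.683,-.0085,.16,0)
# head colors incl darker side: print red map
r=[x for x in blobs(masks(k)['red'],30)]
E
```

```text
t: 22.95
eef_pos: [0.6845, -0.0689, 0.2473]
tool_rot: [[-0.002, 1.0, -0.006], [1.0, 0.002, 0.001], [0.001, -0.006, -1.0]]
wrist_force: [0.9, -0.4, -1.0]
wrist 915 [259.5 117.4] [259.6 117.5] [30.8 30.3] 77.0 [ 0.6793 -0.0067  0.125 ]
[[0.6626704634392683, 0.0036892954875684444], [0.6896469098759073, 0.00975472214178667], [0.6963405656562882, -0.01722956684651899], [0.6687259096070096, -0.02361716997267578]]
wrist 177 [ 11.6 300.4] [ 11.2 300.3] [14.1 13.9] 56.3 [ 0.4069 -0.2034  0.125 ]
[[0.3967442339464922, -0.20086316723721104], [0.41147766555674875, -0.1911557786773119], [0.4170128426181414, -0.2058943000354486], [0.4021531515483791, -0.2158304753640826]]
0.6790987031562743
t 23.05 shift cm [6.19 0.02 8.93] spin -0.0 or 180.0 q6 -0.2 F [-0.4  1.4  1.7] tcp [ 0.6831 -0.0704  0.2493] w 5.02
```

```bash

python3 - <<'E'
from h import *
np.set_printoptions(precision=4,suppress=True)
k,c=snap('wrist')
r=[rect(l) for a,ce,l in blobs(masks(k)['red'],300)][0]
p=plane(c,cv2.boxPoints(r),.125)[:,:2];m=p.mean(0);d=p[1]-p[0];print(m,np.linalg.norm(d),np.degrees(np.arctan2(d[1],d[0])))
j,cd=snap('side');print([(a,ce.round(1)) for a,ce,_ in blobs(masks(j)['red'],60)],proj(cd,[[*m,.125],[*m,.085]]))
i,cs=snap('scene');print([(a,ce.round(1)) for a,ce,_ in blobs(masks(i)['red'],60)],proj(cs,[[*m,.125],[*m,.085]]))
want(*m,.13,13)
E
```

```text
[ 0.6795 -0.0068] 0.02755650459393211 12.336769850537936
[(np.int32(92), array([222. , 117.1])), (np.int32(76), array([179.3, 278.9]))] [[295.249  181.8953]
 [294.299  190.6193]]
[(np.int32(275), array([421.2,   4.1])), (np.int32(651), array([408.1,  40.2])), (np.int32(166), array([218.1, 209. ])), (np.int32(257), array([404.2, 219.9])), (np.int32(82), array([249.5, 280.1]))] [[218.8144 204.8198]
 [219.6139 215.3616]]
t 23.2 shift cm [ 6.41 -0.37 12.13] spin -13.1 or 166.9 q6 -0.2 F [ 1.   0.2 -0.4] tcp [ 0.6832 -0.0709  0.2513] w 5.04
```

```bash

python3 -m handwheel '[[[5,3,-0.1,0,-6],[5,6.3,-0.2,0,-13],[5,6.3,-0.2,3,-13],[5,6.3,-0.2,7,-13],[5,6.3,-0.2,10,-13],[5,6.3,-0.2,10,-13],[5,6.3,-0.2,10,-13]]]' 20|grep -E "t:|pos|wrist_f"
python3 - <<'E'
from h import *
k,c=snap('wrist')
for a,ce,l in blobs(masks(k)['red'],100): print(a,ce.round(1),plane(c,ce,.125)[0].round(4))
want(.681,-.0075,.0775,13)
E
```

```text
t: 23.78
eef_pos: [0.6809, -0.0076, 0.1505]
tool_rot: [[-0.224, 0.975, -0.003], [0.975, 0.224, 0.0], [0.001, -0.003, -1.0]]
wrist_force: [0.2, -0.3, 1.0]
781 [405.6  58.9] [0.7415 0.1132 0.125 ]
1910 [263.4 210.4] [ 0.6788 -0.002   0.125 ]
t 23.83 shift cm [ 0.07 -0.18  7.52] spin -0.1 or 179.9 q6 -0.34 F [-0.8 -0.1  0.8] tcp [ 0.6828 -0.0077  0.1527] w 5.01
```

```bash

python3 -m handwheel '[[[5,0,-0.1,2,0],[5,0,-0.1,4,0],[5,0,-0.1,6,0],[5,0,-0.1,7.3,0],[5,0,-0.1,7.3,0],[5,0,-0.1,7.3,0]]]' 20|grep -E "t:|pos|wrist_f"
python3 -m handwheel '[[[3.5,0,0,0,0],[2,0,0,0,0],[2,0,0,0,0],[1,0,0,0,0],[1,0,0,0,0],[1,0,0,0,0],[1,0,0,0,0],[1,0,0,0,0]]]' 15|grep -E "t:|pos|force|wid"
```

```text
t: 24.33
eef_pos: [0.683, -0.0078, 0.0804]
tool_rot: [[-0.224, 0.975, 0.004], [0.975, 0.224, -0.0], [-0.001, 0.003, -1.0]]
wrist_force: [0.8, 0.8, 0.5]
t: 25.0
eef_pos: [0.6821, -0.0073, 0.0794]
tool_rot: [[-0.225, 0.974, 0.002], [0.974, 0.225, -0.0], [-0.001, 0.002, -1.0]]
wrist_force: [-0.2, -1.1, 5.0]
gripper_width: 0.297
gripper_force: 15.0
```

```bash

python3 -m handwheel '[[[1,0,0,-1,0],[1,0,0,-3,0],[1,0,0,-6,0],[1,0,0,-9,0],[1,0,0,-12,0],[1,0,0,-12.5,0],[1,0,0,-12.5,0],[1,0,0,-12.5,0]]]' 15|grep -E "t:|pos|force|wid"
python3 - <<'E'
from h import *
np.set_printoptions(precision=4,suppress=True)
j,cd=snap('side');cv2.imwrite('pics/side17.png',j);i,cs=snap('scene');cv2.imwrite('pics/scene17.png',i)
print([(a,ce.round(1)) for a,ce,_ in blobs(masks(j)['red'],60)])
c=imaging.get_calibration('wrist');H=np.array(c['hand_eye'])
R=np.array([[.122,.993,-.001],[.993,-.122,.001],[0,-.001,-1]]);c['position']=np.array([.5087,-.2374,.1704])+R@H[:3,3];c['rotation']=R@H[:3,:3]
k=cv2.imread('pics/w4.png');g=cv2.cvtColor(k,cv2.COLOR_BGR2GRAY)
ci=cv2.HoughCircles(cv2.GaussianBlur(g,(3,3),0)[160:225,345:420],cv2.HOUGH_GRADIENT,1,30,param1=80,param2=10,minRadius=9,maxRadius=25)
if ci is not None:
    for q in ci[0]:print(q+[345,160,0],plane(c,q[:2]+[345,160],.085)[0])
P=np.array([.613,-.2505,.085]);print('proj side/scene',proj(cd,[P]),proj(cs,[P]))
want(.613,-.2505,.2,13)
for n,im,cc in(('side',j,cd),('scene',i,cs)):
    u,v=proj(cc,[P])[0].round().astype(int);w=im[v-9:v+10,u-10:u+11].mean(2).astype(int)//10
    print(n,v-9,u-10);print('\n'.join(' '.join(f'{x:2d}' for x in r) for r in w))
E
```

```text
t: 25.67
eef_pos: [0.6809, -0.0071, 0.2023]
tool_rot: [[-0.225, 0.974, -0.001], [0.974, 0.225, 0.0], [0.0, -0.001, -1.0]]
wrist_force: [-0.3, -0.4, -0.2]
gripper_width: 0.294
gripper_force: 15.0
[(np.int32(94), array([222. , 117.1])), (np.int32(70), array([240.5, 276. ])), (np.int32(75), array([179.3, 278.8]))]
[378.5 189.5  12.7] [ 0.6077 -0.2457  0.085 ]
[346.5 163.5  13.2] [ 0.5813 -0.2193  0.085 ]
proj side/scene [[280.5062 257.044 ]] [[156.1606 165.9241]]
t 25.77 shift cm [-22.21 -12.02   0.09] spin 0.0 or -180.0 q6 -0.34 F [ 0.7 -0.4 -1.3] tcp [ 0.6801 -0.007   0.2007] w 2.8
side 248 271
11 11 11 11 11 11 11 10 11 10 11 11 10 11 10 10 10 11 11 10 11
10 11 11 11 11 11 11 11 11 11 11 11 10 10 10 11 11 11 11 11 11
10 11 11 11 11 11 11 11 11 11 11 11 11 10 11 11 11 11 11 11 11
10 11 11 11 11 11 11 11 11 11 11 11 11 11 11 10 10 10 11 11 11
11 11 11 11 11 11 11 11 11 11 10 11 11 11 11 11 10 11 10 11 11
11 11 11 11 11 11 11 10 11 11 11 11 11 11 11 11 11 11 11 11 11
11 11 11 11 11 10 11 11 11 10 10 10 11 11 11 11 11 11 11 11 11
 9  9  9  9 10 11 11  9  8  7  6  7  9 11 11 11 10 10 10 1
[... 1208 characters left out ...]
2  2  2
12 13  9  5  7 12 10  5  4  4  5  5  5  4 12 13  6  3  2  2  2
12 12 13 13 13 12  6  3  5  6  7  7  7  6 11 13  7  7  4  1  2
12 12 12 12 13 13  7  5  7  8  8  8  8  9 12 11  6  8  4  2  2
12 12 12 12 12 13 11 13  9  6  8  8 10 13 11  5  5  8  5  2  2
12 12 12 12  8 10 12 13 12 10  9 12 13 10  5  3  6  8  6  2  2
12 12 12 12 10  6  7 11 12 12 12 11  6  4  3  4  7  8  6  2  2
12 12 12 12 13 10  6  4  4  4  4  4  4  4  6  7  8  8  7  4  2
12 12 12 13 13 14 11  8  6  5  5  5  9  9 13  9  7  7  8  7  5
12 12 12 13 13 13 14 14 12 11 11 13 14 13 13 13 13  8  7  8  8
12 12 12 12 13 13 13 13 13 13 13 13 13 12 12 12 12 13 13  8  6
12 12 12 12 13 13 13 13 13 13 13 13 12 12 12 12 12 12 13 13  8
```

```bash

python3 -m handwheel '[[[1,-3,-1,0,0],[1,-7,-3,0,0],[1,-10.5,-4.5,0,0],[1,-14,-6,0,0],[1,-17.5,-7.5,0,0],[1,-21,-9,0,0],[1,-24.5,-10.5,0,0],[1,-27,-11.5,0,0],[1,-28.3,-12.2,0,0],[1,-28.3,-12.2,0,0],[1,-28.3,-12.2,0,0],[1,-28.3,-12.2,0,0]]]' 15|grep -E "t:|pos|force|wid"
python3 - <<'E'
from h import *
np.set_printoptions(precision=4,suppress=True)
P=np.array([.613,-.2505,.085])
for t in range(2):
    k,c=snap('wrist');cv2.imwrite(f'pics/wrist18{t}.png',k)
    u,v=proj(c,[P])[0].round().astype(int);print('pred',u,v)
    g=cv2.GaussianBlur(cv2.cvtColor(k,cv2.COLOR_BGR2GRAY),(3,3),0)[v-35:v+35,u-35:u+35]
    ci=cv2.HoughCircles(g,cv2.HOUGH_GRADIENT,1,8,param1=80,param2=9,minRadius=9,maxRadius=23)
    if ci is not None:
        for q in ci[0][:4]:print(q+[u-35,v-35,0],plane(c,q[:2]+[u-35,v-35],.085)[0])
w=cv2.resize(g,None,fx=.5,fy=.5,interpolation=cv2.INTER_AREA)
print('\n'.join(''.join(f'{x//10:2d}' for x in r) for r in w))
for px in([156.2,166.7],[156.2,166.2]):
    print(plane(imaging.get_calibration('scene'),px,.085))
print(plane(imaging.get_calibration('side'),[281,258.6],.085))
E
```

```text
t: 26.77
eef_pos: [0.6264, -0.3083, 0.2024]
tool_rot: [[-0.226, 0.974, -0.001], [0.974, 0.226, 0.002], [0.002, -0.0, -1.0]]
wrist_force: [-0.1, 0.5, -0.5]
gripper_width: 0.296
gripper_force: 15.0
pred 264 122
[259.5 119.5  14.4] [ 0.6085 -0.2496  0.085 ]
[271.5 124.5   9.6] [ 0.6202 -0.2515  0.085 ]
[286.5 100.5  13. ] [ 0.6284 -0.2278  0.085 ]
[235.5 131.5  18.2] [ 0.5894 -0.2652  0.085 ]
pred 264 122
[262.5 120.5  17.4] [ 0.6116 -0.2498  0.085 ]
[254.5 117.5   9.6] [ 0.6039 -0.2488  0.085 ]
[253.5 100.5  12.5] [ 0.5997 -0.2344  0.085 ]
 7 8 9 9 9 9 8 8 9101011121313131414141414131313141311 91010 9 9101011
 7 8 9 9 9 9 8 8 8 8 8 8 910111212131414141313141412 9 8 8 8 8 8 8 8 8
 7 8 9 9 9 9 8 8 8 8 8 8 8 8 8 9 9121414141313141311 9 8 8 8 8 8 8 8 8
 5 7 8 9 9 9 8 8 8 8 8 8 8 8 8 8 9111313141314141310 8 8 8 8 8 8 8 8 8
 3 3 5 8 9 9 8 8 8 8 8 8 8 8 8 8 9 910111212131210 9 8 8 8 8 8 8 8 8 8
 3 2 4 8 9 9 9 8 8 8 8 8 8 9 9 9 9 9 9 9 9 910 9 8 8 8 8 8 8 8 8 8 8 8
 3 2 6 8 9 9 9 8 8 8 8 9 9 9 9 9 9 8 8 8 8 8 8 8 8 8 8 8 8 8 8 8 8 8 8
 3 3 5 7 8 8 8 9 8 9 9 9 9 8 8 8 8 9 8 8 8 8 8 8 8 8 8 8 8 
[... 1312 characters left out ...]
 9 9 9 8 8 8 8 8 8 8 910 9 8 8 8 8 9 9 9 9 9 8 9
 9 9 9 9 9 9 9 9 9 9 9 9 9 9 9 9 9 9 8 9 9 9 9 9 9 9 8 8 8 9 8 8 9 9 9
 9 9 9 9 9 9 9 9 9 9 9 9 9 9 9 9 9 9 9 9 9 9 9 9 9 9 8 8 8 8 8 8 9 9 9
 9 9 9 9 9 9 9 9 9 9 9 9 9 9 9 9 911111211111112111110 9 9 9 9 9 9 9 9
1110 9 9 9 9 9 9 9 9 9 9 9 9 9 9101314141414141414141313111110 9 9 9 9
14131312111212111010 9 9 9 9 9 911141414141414141414141414141310 9 9 9
1414141414141413121312121212121113141414141414141414141515151413121212
1414141414141414141414141414141414141414141414141414141515151514141414
1414141414141414141414141414141414141414141414141414141515151515151414
[[ 0.6154 -0.2485  0.085 ]]
[[ 0.6138 -0.2497  0.085 ]]
[[ 0.6139 -0.2556  0.085 ]]
```

```bash
python3 -c "
from h import *
want(.614,-.2505,.155,13)"
```

```text
t 26.87 shift cm [5.9  0.07 4.81] spin 0.1 or -179.9 q6 -0.79 F [-0.4  0.8 -0.2] tcp [ 0.6268 -0.3081  0.2031] w 2.79
```

```bash

python3 -m handwheel '[[[1,2,0,0,0],[1,4,0,0,0],[1,5.9,0.1,1,0],[1,5.9,0.1,3,0],[1,5.9,0.1,4.7,0],[1,5.9,0.1,4.7,0],[1,5.9,0.1,4.7,0],[1,5.9,0.1,4.7,0]]]' 15|grep -E "t:|pos|force|wid"
python3 - <<'E'
from h import *
np.set_printoptions(precision=1,suppress=True)
want(.614,-.2505,.155,13)
for n in('scene','side'):
    i,c=snap(n);cv2.imwrite(f'pics/{n}19.png',i)
    a=[.614,-.2505]
    print(n,'neck,tip,ringtop',proj(c,[[*a,.161],[*a,.091],[*a,.085]]).tolist())
    u,v=proj(c,[[*a,.1]])[0].round().astype(int)
    print(v-16,u-10);print('\n'.join(''.join(f'{x:3d}' for x in r) for r in i[v-16:v+14,u-10:u+11].mean(2).astype(int)//10))
E
```

```text
t: 27.53
eef_pos: [0.6148, -0.2522, 0.1572]
tool_rot: [[-0.226, 0.974, 0.002], [0.974, 0.226, -0.001], [-0.001, 0.001, -1.0]]
wrist_force: [0.2, -0.7, -1.2]
gripper_width: 0.293
gripper_force: 15.0
t 27.53 shift cm [ 0.2 -0.   0.2] spin 0.1 or -179.9 q6 -0.72 F [ 0.2 -0.7 -1.2] tcp [ 0.6 -0.3  0.2] w 2.76
scene neck,tip,ringtop [[151.07032229017608, 145.19260917030147], [155.57196891931846, 164.5713097809588], [155.9385051749261, 166.14588014758974]]
146 145
  4  5  6  6  5  4  2  1  1  4 16 17 16 16 16 16 17 17 18 18 11
  2  1  1  2  2  3  2  1  2 16 17 16 16 16 16 16 16 16 17 17 17
  5  9  8  6  3  2  2  1 12 17 17 16 16 16 16 16 16 16 16 16 17
 10 14 18 14  7  4  4  3  8 16 17 16 16 16 16 16 16 16 17 16 16
 11 12 16 19 11  4  5  4  8 16 17 17 17 16 16 16 16 16 16 16 16
 11  9  6 11  8  4  5  4  2 15 17 16 16 16 16 16 16 16 16 16 16
 12 13  9  7  6  5  5  4  3 11 16 17 16 16 16 16 16 16 16 16 16
 17 19 13  8  6  4  4  4  3  8 16 17 16 16 16 16 16 16 16 16 16
 15 17 18 17 13  7  4  4  4  8 16 17 17 17 16 16 16 17 17 17 16
  8 11 16 17 19 11  4  4  4  2  7 13 16 17 17 17 16 17 17 17 
[... 2655 characters left out ...]
  3  3  3  5  6  6  9 10 10  6  5  5  5  6  8  7  6  6  5  9
  2  3  3  3  5  6  9 11 12 11  9  6  6  5  7 10  9  6  6  6  8
  2  2  2  2  5  7  9 12 11 11 11  8  6  7 10 11  8  6  6  6  5
  3  2  2  2  4  8 10 11 11 11 12 10  6  9 12 10  6  7  6  6  6
  5  5  4  4  5  8 10 11 11 11 11 11 10 11 10  7  6  6  6  6  6
  7  7  6  6  6  5  7  9 11 11 12 12 11 10  7  6  6  7  6  6  6
  6  7  7  7  7  6  4  5  8  9 10 10  8  7  5  6  6  6  6  6  6
  7  7  7  6  6  7  6  6  5  5  5  5  5  6  6  7  7  6  6  6  6
  6  6  6  6  7  7  7  6  6  6  6  6  6  6  7  6  6  6  6  6  6
  6  7  6  7  6  7  7  7  7  7  7  7  7  6  6  6  6  6  6  7  7
  6  6  6  6  6  7  7  7  7  7  6  6  6  6  6  6  6  6  6  6  6
```

```bash
python3 -c "
from h import *
want(.612,-.2485,.156,13)"
```

```text
t 27.63 shift cm [ 0.49 -0.19  0.16] spin 0.0 or -180.0 q6 -0.72 F [-0.2 -0.2 -0. ] tcp [ 0.615  -0.2529  0.1576] w 2.75
```

```bash

python3 -m handwheel '[[[1,0.25,-0.1,0,0],[1,0.45,-0.2,0,0],[1,0.45,-0.2,0,0],[1,0.45,-0.2,0,0]]]' 15|grep -E "t:|pos|force|wid"
python3 - <<'E'
from h import *
for n,(v,u,h) in(('scene',(158,146,16)),('side',(246,271,20))):
    i,c=snap(n)
    print(n,v,u);print('\n'.join(''.join(f'{x:3d}' for x in r) for r in i[v:v+h,u:u+19].mean(2).astype(int)//10))
want(.612,-.2485,.1,13)
E
```

```text
t: 27.97
eef_pos: [0.611, -0.2488, 0.1565]
tool_rot: [[-0.225, 0.974, 0.001], [0.974, 0.225, -0.0], [-0.0, 0.0, -1.0]]
wrist_force: [1.6, 0.1, -0.9]
gripper_width: 0.295
gripper_force: 15.0
scene 158 146
  8  8  8  8  7  9 15  9  4  5  4  5  7  7  6 12  5  1  2
  8  7  8  8  8  8  8  5  4  4  4  6 13 10  7  7  6  3  2
  8  7  8  8  8  8  8  7  5  4  4  2 17 17  9  5  3  2  2
 10  8  8  7  8  8  8  7  5  4  4  3 12 12  5  2  2  3  3
 11  8  7  8  7  8  8  8  6  4  4  4  5  3  2  2  2  2  2
 11  9  7  7  7  7  9 11  6  4  5  4  5  7  5  3  2  2  2
 12 13  8  7  7  9 12 11  6  5  4  5  5  6  7  5  2  1  1
 12 12  8  5  7 11 10  5  4  4  4  5  5  4  6  7  3  4  2
 12 12 12 12 13 11  6  3  5  6  7  7  7  6  6  7  5  7  3
 12 12 12 12 13 13  7  5  7  8  8  8  8  8  7  6  6  9  4
 12 12 12 12 11 12 11 13  9  6  8  8  7  7  6  4  5  8  5
 12 12 12 12  8 10 12 13  9  6  6  6  7  6  4  3  6  8  6
 12 12 12 12 10  6  6 11 13  8  7  6  5  4  4  4  7  8  6
 12 12 12 12 13  9  6  4  4  4  4  4  4  4  6  7  7  8  7
 12 12 12 12 13 13 10  8  6  5  5  6  9  9 13  9  7  7  7
 12 12 12 12 13 13 13 14 1
[... 622 characters left out ...]
 6
  3  3  3  4  5  7  6  6  6  6  5  4  4  5  9  9  6  6  6
  3  3  3  3  5  6  6  9 10  8  6  6  5  5 10 11  7  6  6
  3  2  3  2  7 10 10 11 11 10  6  6  7  6  9 11  8  6  6
  4  3  4  4  8 12 11 11 12 10  6  6  6  7 10 11  7  6  6
  2  3  3  3  7 10 12 11 11 11  8  6  7  9 12 10  6  6  6
  5  4  4  4  5  8 10 11 12 12 10  8 10 11 10  7  6  6  6
  7  6  7  6  6  5  7 10 11 11 12 11 11 10  7  6  7  6  6
  7  7  7  7  7  7  6  5  8  9 10 10  8  6  6  6  6  6  7
  7  7  7  7  7  8  8  5  5  5  5  5  5  6  6  7  6  6  6
  7  6  6  7  6  7  7  8  8  6  6  6  6  6  6  6  6  6  6
t 28.07 shift cm [0.01 0.1  5.63] spin -0.0 or 180.0 q6 -0.72 F [-0.1  0.  -0.2] tcp [ 0.611  -0.2489  0.1563] w 2.83
```

```bash

python3 -m handwheel '[[[1,-0.2,0.05,0.2,0],[1,-0.2,0.05,0.4,0],[1,-0.2,0.05,0.6,0],[1,-0.2,0.05,0.6,0]]]' 15|grep -E "t:|pos|wrist_f"
python3 -m handwheel '[[[1,0,0,0.2,0],[1,0,0,0.4,0],[1,0,0,0.4,0]]]' |grep -E "pos|wrist_f"
python3 -m handwheel '[[[1,0,0,0.2,0],[1,0,0,0.4,0],[1,0,0,0.4,0]]]' |grep -E "t:|pos|wrist_f"
```

```text
t: 28.4
eef_pos: [0.6116, -0.2505, 0.1493]
tool_rot: [[-0.225, 0.974, -0.001], [0.974, 0.225, 0.001], [0.001, -0.001, -1.0]]
wrist_force: [-0.1, 0.1, -0.2]
eef_pos: [0.6117, -0.2504, 0.1455]
wrist_force: [-0.1, -0.1, -1.4]
t: 28.9
eef_pos: [0.6117, -0.2504, 0.1416]
tool_rot: [[-0.225, 0.974, -0.001], [0.974, 0.225, 0.0], [0.0, -0.001, -1.0]]
wrist_force: [0.1, -0.1, 0.1]
```

```bash

python3 -m handwheel '[[[1,0,0,0.3,0],[1,0,0,0.6,0],[1,0,0,0.6,0]]]' |grep -E "pos|force"
python3 -m handwheel '[[[1,0,0,0.3,0],[1,0,0,0.6,0],[1,0,0,0.9,0],[1,0,0,1,0],[1,0,0,1,0]]]' |grep -E "t:|pos|force|wid"
```

```text
eef_pos: [0.6115, -0.2504, 0.1353]
wrist_force: [-0.7, -0.1, -0.7]
gripper_force: 15.0
t: 29.57
eef_pos: [0.6117, -0.2504, 0.1256]
tool_rot: [[-0.225, 0.974, -0.001], [0.974, 0.225, 0.0], [0.001, -0.001, -1.0]]
wrist_force: [0.4, 0.2, 0.0]
gripper_width: 0.298
gripper_force: 15.0
```

```bash

python3 -m handwheel '[[[1,0,0,0.5,0],[1,0,0,1,0],[1,0,0,1.5,0],[1,0,0,2,0],[1,0,0,2,0]]]' |grep -E "pos|force"
python3 -m handwheel '[[[1,0,0,0.5,0],[1,0,0,1,0],[1,0,0,1.5,0],[1,0,0,2,0],[1,0,0,2.2,0],[1,0,0,2.2,0]]]' |grep -E "t:|pos|force|wid"
```

```text
eef_pos: [0.6111, -0.2501, 0.1045]
wrist_force: [-0.3, -0.3, -0.7]
gripper_force: 15.0
t: 30.48
eef_pos: [0.6115, -0.2503, 0.0832]
tool_rot: [[-0.225, 0.974, -0.001], [0.974, 0.225, 0.001], [0.001, -0.001, -1.0]]
wrist_force: [-0.7, 0.3, -0.2]
gripper_width: 0.298
gripper_force: 15.0
```

```bash

python3 -m handwheel '[[[1,0,0,0.15,0],[1,0,0,0.3,0],[1,0,0,0.3,0]]]' |grep -E "pos|force"
python3 -m handwheel '[[[1,0,0,0.1,0],[1,0,0,0.1,0]]]' |grep -E "t:|pos|force"
```

```text
eef_pos: [0.6119, -0.2506, 0.081]
wrist_force: [0.1, -0.4, -1.0]
gripper_force: 15.0
t: 30.9
eef_pos: [0.612, -0.2506, 0.0801]
tool_rot: [[-0.225, 0.974, 0.0], [0.974, 0.225, -0.0], [-0.0, 0.0, -1.0]]
wrist_force: [-0.4, 0.7, -0.6]
gripper_force: 15.0
```

```bash

python3 -m handwheel '[[[1,0,0,0.1,0],[1,0,0,0.1,0]]]' |grep -E "pos|force"
python3 -m handwheel '[[[3,0,0,0,0],[3.3,0,0,0,0],[4,0,0,0,0],[5,0,0,0,0],[5,0,0,0,0],[5,0,0,0,0]]]' |grep -E "t:|pos|force|wid"
python3 -m handwheel '[[[5,0,0,-1,0],[5,0,0,-3,0],[5,0,0,-6,0],[5,0,0,-10,0],[5,0,0,-14,0],[5,0,0,-17,0],[5,-3,0,-17,0],[5,-6,0,-17,0],[5,-6,0,-17,0],[5,-6,0,-17,0]]]' |grep -E "t:|pos|force|wid"
python3 - <<'E'
from h import *
np.set_printoptions(precision=4,suppress=True)
k,c=snap('wrist');cv2.imwrite('pics/wrist20.png',k);i,cs=snap('scene');cv2.imwrite('pics/scene20.png',i);j,cd=snap('side');cv2.imwrite('pics/side20.png',j)
for a,ce,l in blobs(masks(k)['red'],60):
    r=rect(l);print('wrist',a,np.round(r[0],1),np.round(r[1],1),round(r[2]),plane(c,r[0],.125)[0],plane(c,r[0],.0985)[0])
for n,im in(('scene',i),('side',j)):print(n,[(a,ce.round(1)) for a,ce,_ in blobs(masks(im)['red'],10)])
P=[[.612,-.2506,.125],[.612,-.2506,.105],[.5007,-.3045,.0985]]
print(proj(cs,P).round(1).tolist(),proj(cd,P).round(1).tolist())
for n,im in(('scene0',cv2.imread('pics/scene0.png')),('scene20',i)):print(n,'blue',[(a,ce.round(1)) for a,ce,_ in blobs(masks(im)['blue'],60)])
E
```

```text
eef_pos: [0.6121, -0.2507, 0.0794]
wrist_force: [0.2, 0.0, 0.5]
gripper_force: 15.0
t: 31.57
eef_pos: [0.6119, -0.2506, 0.0791]
tool_rot: [[-0.225, 0.974, 0.0], [0.974, 0.225, 0.0], [0.0, 0.0, -1.0]]
wrist_force: [0.4, -0.5, 0.4]
gripper_width: 0.528
gripper_force: 0.0
t: 32.4
eef_pos: [0.6253, -0.3102, 0.2491]
tool_rot: [[-0.223, 0.975, 0.0], [0.975, 0.223, 0.0], [0.0, 0.0, -1.0]]
wrist_force: [-1.0, 0.0, -0.6]
gripper_width: 0.534
gripper_force: 0.0
wrist 454 [27.8 69.4] [27.2 35.4] 72 [ 0.3961 -0.2556  0.125 ] [ 0.3786 -0.2578  0.0985]
wrist 898 [263.5 117. ] [30. 29.] 90 [ 0.6109 -0.2492  0.125 ] [ 0.6113 -0.2509  0.0985]
wrist 393 [147. 144.] [21.5 19. ] 18 [ 0.5085 -0.2983  0.125 ] [ 0.5003 -0.3042  0.0985]
scene [(np.int32(127), array([423.6,   2. ])), (np.int32(19), array([407.4,  10.6])), (np.int32(361), array([406.8,  40.6])), (np.int32(26), array([207.2, 122.6])), (np.int32(30), array([163.1, 133.4])), (np.int32(67), array([153.5, 155.5])), (np.int32(237), array([404.5, 219.2])), (np.int32(83), array([249.5, 280. ]))]
side [(np.int32(14), array([226.4,  35. ])), (np.int32(94), array([222. , 117.3])), (np.int32(84), array([280.9, 250.2])), (np.int32(66), array([240.3, 275.5])), (np.int32(88), array([179.5, 279.3]))]
[[153.9, 154.9], [155.1, 160.4], [164.0, 133.3]] [[280.9, 248.8], [280.5, 253.0], [240.3, 273.4]]
scene0 blue [(np.int32(457), array([133.9, 140.2])), (np.int32(88), array([401.5, 238.8]))]
scene20 blue [(np.int32(460), array([133.8, 140.3])), (np.int32(87), array([401.5, 238.8]))]
```

```bash
python3 -m handwheel '[[[5,0,0,-2,0],[5,0,0,-2,0],[5,0,0,-2,0],[5,0,0,-2,0]]]' |grep -E "t:|pos"; python3 -c "
from cell import env
print(env.finish_job())"
```

```text
t: 32.88
eef_pos: [0.6253, -0.3082, 0.269]
tool_rot: [[-0.226, 0.974, 0.0], [0.974, 0.226, 0.0], [0.0, 0.0, -1.0]]
the job is handed in; nothing more can be done
None
```

The right warmer is the bowed one: the straightedge rocked to its red end and then its plain end, it now lies along the middle of that plate, and the red-headed pin hangs in that warmer's ring; I handed the job in at about 33 s.

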